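# Refit the hob knob and turn the zone off

### The arm

A 6-joint arm with a two-finger parallel gripper is mounted at the origin on the work surface. World frame = base frame: x ahead of the robot, y to its left, z up, the work surface at z = 0. Lengths are in m, angles in rad, forces in N, time in s.
With the tool pointing down it reaches from about 0.275 to 0.725 m from the base axis. Payload 5.6 kg.
Tool frame: the origin (TCP) lies on the centre line of the jaws, within the pads' length; the fingertips stand ahead of it and the grasp point (between the pads) lies 3 mm ahead of it (env.finger_overhang is the z of the fingertips in the tool frame, in m); z points along the fingers, x is the direction in which the jaws open and shut, and the axes are right-handed (so a half turn about z gives the same grasp; the last joint's range is limited). The gripper opens to 85 mm and grips with 20 to 120 N. Pads are 22 mm wide; open, the fingers measure 114 mm over their backs; the gripper's body (76 mm by 85 mm) begins 54 mm behind the grasp point. The pads swing forward as they close: fully open they stand 13 mm farther back than shut.
Start: joints at [1.616, 0.255, 0.108, 0, -1.424, -0.285], TCP at [0.131, 0.534, 0.225] pointing down, gripper open.
Joint ranges: [-2.95, 2.95], [-1.21, 1.97], [-1.09, 1.5], [-2.87, 1.71], [-2.94, -0.07], [-3.05, 3.05]. Speed limits (rad/s): [2.57, 2.57, 3.14, 3.14, 3.14, 3.14].

### API

Orientations are given as a 3x3 rotation matrix whose columns are the frame's x, y, z axes.
In Python, from station import env, camera, camera_model, sign_off gives the robot as it stands.
- The arm moves only by the tool jog_arm, never from a script. Its argument "rows" is a list that holds one entry, the list of rows, each a list of 7 numbers: the turn, a rotation vector about the tool's x, y, z in degrees, then the shift along the tool's x, y, z in mm, then the opening, from 0 (shut) to 1 (fully open). In form: [[[rx, ry, rz, dx, dy, dz, hand], ...]]. A call has exactly 10 rows; each row is the pose to reach, as a shift and turn from the pose commanded when the call began, along the tool's axes at that moment; what a row does not reach only later rows make up. A row lasts 1/12 s, in which the tool goes at most 41.7 mm and 7.16 degrees, less where a joint would pass 70% of its speed; a pose out of reach is approached as far as the arm can. A call with a gripper value outside its range is refused whole. The fingers move at their own pace and stop on an object; the grip force is fixed at half the most. Time passes only in rows, so rows that repeat a pose let the fingers close, or fill a call up. It gives the time, the measured TCP pose, the force and the opening at its end, in the units of the state.
- env.read_state(): the state, without advancing time (a new reading comes with each control period).
- camera(name): name is "scene" or "top"; returns the picture (480x640x3 uint8, red, green, blue); there is no depth.
- camera_model(name): a dict with "intrinsics" (3x3 intrinsics, pixels), "rvec" (rotation vector, rad) and "tvec" (3), from world to camera coordinates, as OpenCV has them. Camera axes: x right, y down, z forward; pixel columns grow to the right and rows downward; lengths in m; the calibration is good to about 2 mm. A picture is of the moment at which its call begins. camera_model takes no time and is no camera call.
- sign_off(): hands the job in, once; it reports no verdict.
The state is a dict: "time": time; "q": joint angles; "joint_velocities": joint speeds; "effort": joint torques, N m; "eef_pos": TCP position; "eef_rot": TCP orientation; "ft_force": force on the tool from outside, world axes, zero at the start; "moment": the same for the moment, N m; "grip_width": opening from 0.0 (shut) to 1.0 (fully open).
Only numpy, scipy, OpenCV 4.12 (cv2) and the standard library are available. Lean on these libraries where they do the work, as an engineer would, in place of code of your own. Each camera call takes 0.05 s, during which the arm holds its last target.

### The job

One knob of the hob in the science-room bench has come off and lies in the red box lid, and its zone was left on. Put the knob back on the bare shaft: feel for where the flat in its bore meets the flat of the shaft, press it gently until it snaps fully home, and turn it back to off, then let go. Do not force it, and leave the other knob and everything else as it is.

Things in the scene. Friction and masses are not known exactly. Their poses are not given: they have to be found in the camera images.
- knob: the loose black-lacquered metal hob knob, upright in the box lid, about 120 g. Round skirt 42 mm in diameter and 11 mm high; on it a straight grip bar 40 mm long, 16 mm thick, from 11 to 33 mm above the underside. Origin: centre of its underside; z up along the bore; x along the bar towards the end with the white pointer line
- knob_bore (a point): mouth of the loose knob's bore, at the centre of its underside. The bore is round, 10.6 mm wide and 16 mm deep, with one flat, 1.3 mm from the axis, on the side away from the pointer (the knob's -x side); the mouth's round part is bevelled by 0.5 mm
- knob_pointer (a point): the pointer end of the loose knob's bar: top edge, 20 mm from the knob's axis and 33 mm above its underside
- control: the control without a knob: 25 mm steel collar on the hob's glass, a bare steel D-shaft standing up in it. Origin: on the shaft's axis at the top of the glass (8 mm above the bench), z up. Fixed to the hob; it does not turn with the shaft. x points to the off mark. When home, the knob's underside is 3 mm above the glass and the shaft's tip meets the bottom of the bore
- shaft_tip (a point): centre of the bare shaft's tip, 19 mm above the glass. Shaft 10 mm in diameter, 6 mm over its one flat, square-ended, 0.02 N m of friction: it stays while the knob slides on its tip at 3 to 6 N and turns with it once on. The knob drops by several mm where the flats meet within 10 to 25 degrees; it then has springy play on the shaft, so see where the pointer settles when let go
- off_mark (a point): the off mark, a small white ring on the glass 30 mm from the shaft's axis, power ticks following clockwise (seen from above). At off the shaft's flat faces away from this mark, so a fitted knob points at it; a stop is 2 degrees beyond. Clockwise is on. The shaft was left on, 20 to 112 degrees clockwise of off; its exact angle is not measured: look or feel for it
- spring_nose (a point): height of the spring nose in the side of the shaft opposite the flat, given on the axis, 10 mm above the glass: it holds the fitted knob. Resistance begins when the knob's underside is 13 mm above the glass; pushing past it takes about 10 N, then the knob snaps home. More than 18 N on the shaft's end, or 45 N between knob and shaft once on, harms the control
- control2: the hob's other control, same collar and marks, with its knob in place; the controls stand 110 mm apart, one nearer the front and one nearer the back, and either may be the bare one
- knob2_pointer (a point): pointer end of the other control's knob (same shape as the loose one), 20 mm from its axis, 36 mm above the glass; not to be turned
- hob: black glass-ceramic hob, 540 mm along its y by 330 mm along its x, its glass 8 mm above the bench; two round zones. Origin: its centre at bench level. The controls stand 205 mm from the centre towards -y, 55 mm to either side along x. Fixed
- lid: shallow red box lid with white floor, 250 mm (x) by 190 mm (y), walls 24 mm high and 3 mm thick, floor 3 mm thick. Origin: centre of its underside. Fixed
- pan: steel saucepan, 164 mm across, 85 mm high, long handle, on the hob's larger zone. Origin: centre of its underside
- pen: pen, 140 mm long, 11 mm thick, lying in the lid beyond the knob. Origin: middle of its underside
- tape: roll of grey tape, 104 mm across, 48 mm high, behind the lid. Origin: centre of its underside
- mug: white mug, 72 mm across, 95 mm high, to the left of the book. Origin: centre of its underside
- cutter: closed cutter knife, 150 mm long, 12 mm high, lying on the book. Origin: near the middle of its underside
- book: closed book, 115 by 180 by 30 mm, lying to the left in front of the hob. Origin: centre of its underside
- driver: screwdriver, 190 mm long, lying in front of the lid. Origin: on its axis near the middle
Things that resemble listed ones, but are neither listed nor needed, are in the scene too. What is shaped like the knob but pink or turquoise is not meant.

How it is judged:
By the outcome, as a careful person would: the job done as asked, in the order asked, and still so for the second after the job is handed in, with the robot touching nothing.
It also fails if it takes over 64 s, if anything falls off the work surface, if the arm or the gripper's body presses on something with over 40 N, if the wrist force passes 120 N, or if a joint passes its speed limit or range.

## Working session

There is one attempt and no reset: what is moved stays moved. The work goes in short steps, Python scripts to look and compute and a tool call to move; the robot and the scene stay as the last step left them, time stands still between calls to the robot, and variables do not carry over. Pictures are saved under pics/ and viewed, and the job is handed in when it is done.

Besides the shell and the picture viewer there is one more tool, called after "Request:" by a JSON object that holds its "name" and its "arguments". jog_arm: Moves the arm, as the interface text tells. Its arguments: {"type":"object","properties":{"rows":{"type":"array"}},"required":["rows"]}

```bash
mkdir -p pics; ls
python3 - <<'E'
from station import env, camera, camera_model
import cv2
for n in ("scene","top"):
    im=camera(n); cv2.imwrite(f"pics/{n}0.png",im[:,:,::-1])
    m=camera_model(n); print(n,m)
print(env.read_state(), env.finger_overhang)
E
```

```text
pics
scene {'intrinsics': array([[440.70194482,   0.        , 321.25721625],
       [  0.        , 440.70194482, 239.31289537],
       [  0.        ,   0.        ,   1.        ]]), 'rvec': array([ 2.00250078,  1.6175009 , -0.53103657]), 'tvec': array([-0.10967589, -0.35063347,  1.36995989])}
top {'intrinsics': array([[515.81898433,   0.        , 307.38367173],
       [  0.        , 515.81898433, 238.48011106],
       [  0.        ,   0.        ,   1.        ]]), 'rvec': array([ 2.09743314, -2.14042572,  0.16699695]), 'tvec': array([0.00455011, 0.52252786, 1.18867982])}
{'time': 0.1, 'q': array([ 1.61560704e+00,  2.55705220e-01,  1.07110988e-01, -3.97050445e-04,
       -1.42392996e+00, -2.84608929e-01]), 'joint_velocities': array([ 9.89893153e-04, -7.57229627e-05,  2.53638481e-03,  1.75445231e-03,
       -1.62920309e-03, -1.29461779e-03]), 'effort': array([-3.49991409e-03, -3.87603378e+01,  2.38474685e+01,  5.37800923e+00,
       -3.82866478e-03,  7.61669128e-07]), 'eef_pos': array([0.13047339, 0.53381694, 0.22377184]), 'eef_rot': array([[-2.37563111e-01, -9.71372055e-01, -3.14981161e-04],
       [-9.71370496e-01,  2.37563295e-01, -1.74371609e-03],
       [ 1.76862504e-03, -1.08279212e-04, -9.99998430e-01]]), 'ft_force': array([-0.17384528,  0.47552128, -0.36296445]), 'moment': array([-0.03237778, -0.00247489, -0.00533324]), 'grip_width': 1.001039216377225} 0.022
```

View pics/scene0.png

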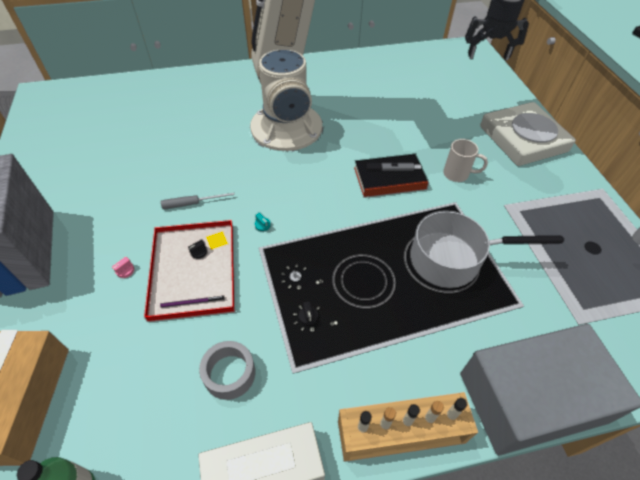

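View pics/top0.png

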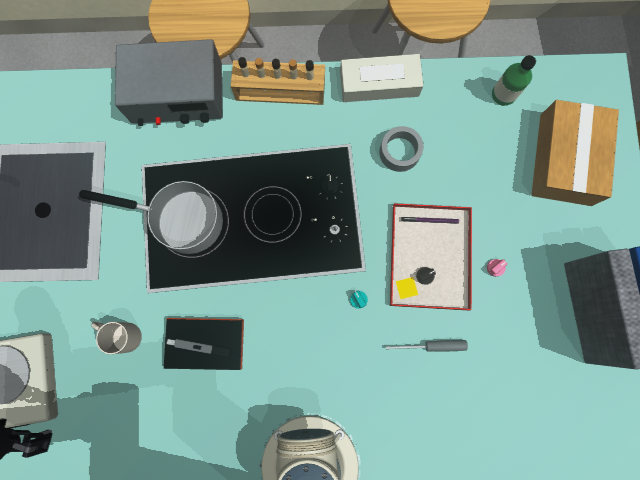

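The bare shaft is the control nearer the robot: about (334,229) in the top view and (295,276) in the scene view. The black knob lies in the lid at top (426,274), beside a yellow note. I'll zoom in on both.

```bash
cat > h.py <<'E'
import numpy as np, cv2
from station import env, camera, camera_model
def P(n):
    m=camera_model(n); R=cv2.Rodrigues(np.array(m["rvec"],float))[0]; return np.array(m["intrinsics"]),R,np.array(m["tvec"],float).reshape(3)
def ray(n,uv,z):
    K,R,t=P(n); d=R.T@np.linalg.inv(K)@np.array([uv[0],uv[1],1.]); c=-R.T@t
    return c+d*(z-c[2])/d[2]
def proj(n,p):
    K,R,t=P(n); q=K@(R@np.asarray(p,float)+t); return q[:2]/q[2]
def crop(im,x0,y0,w,h,s,fn):
    c=im[y0:y0+h,x0:x0+w][:,:,::-1]; cv2.imwrite(fn,cv2.resize(c,None,fx=s,fy=s,interpolation=cv2.INTER_CUBIC))
E
python3 - <<'E'
import cv2,numpy as np
from h import *
t=cv2.imread("pics/top0.png")[:,:,::-1]; s=cv2.imread("pics/scene0.png")[:,:,::-1]
def c(im,x,y,w,h,k): return cv2.resize(im[y:y+h,x:x+w][:,:,::-1],(w*k,h*k),interpolation=cv2.INTER_CUBIC)
a=np.hstack([c(t,295,165,66,90,6)[:, :396],c(t,392,245,66,90,6)])
b=np.hstack([c(s,265,250,80,90,5),c(s,170,215,80,90,5)])
cv2.imwrite("pics/a.png",a);cv2.imwrite("pics/b.png",b)
E
```

```text
(no output)
```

View pics/a.png

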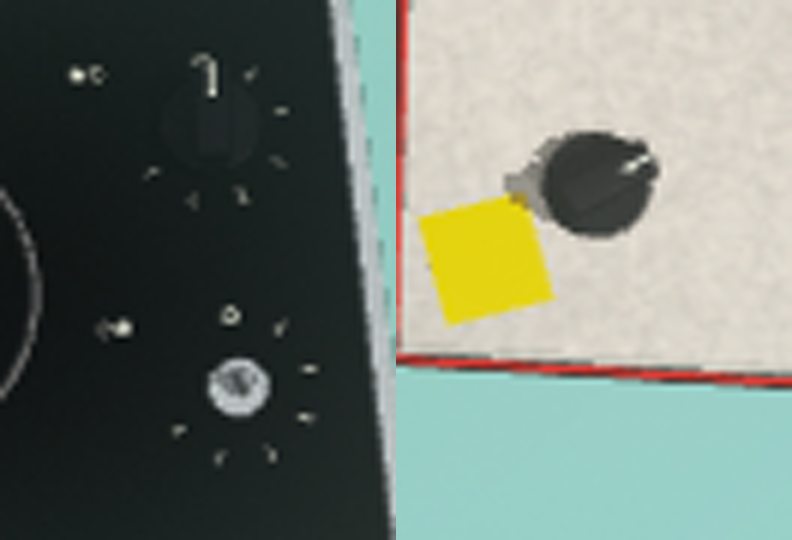

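View pics/b.png

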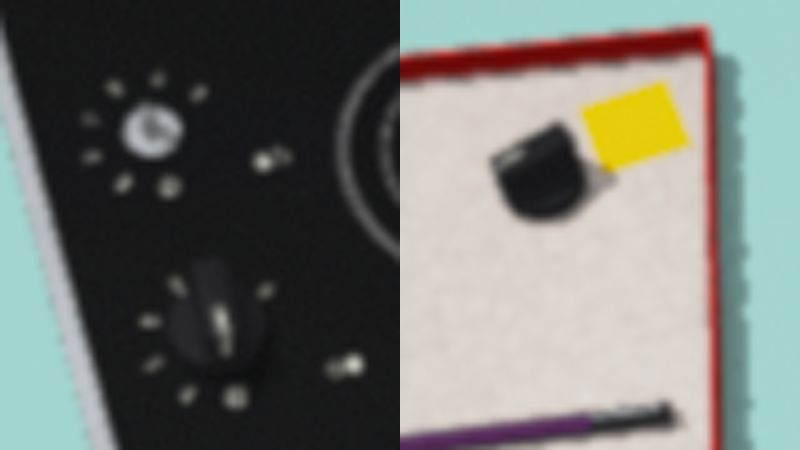

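Run:
```python
from h import *
t=cv2.imread("pics/top0.png")[:,:,::-1]; s=cv2.imread("pics/scene0.png")[:,:,::-1]
# hob corners in top: glass+frame boundaries
def blobs(im,x0,y0,w,h,th,name):
    g=im[y0:y0+h,x0:x0+w].max(2); 
    n,l,st,c=cv2.connectedComponentsWithStats((g>th).astype(np.uint8),connectivity=8)
    for i in range(1,n):
        wgt=np.where(l==i,g.astype(float)-30,0); ys,xs=np.mgrid[:h,:w]
        u=(wgt*xs).sum()/wgt.sum()+x0; v=(wgt*ys).sum()/wgt.sum()+y0
        print(name,st[i][4],np.round([u,v],2),np.round(ray(name,(u,v),.008)*1000,1))
blobs(t,308,170,42,78,75,"top")
print()
blobs(s,272,258,66,80,75,"scene")
# knob
for im,n,(x0,y0,w,h),z in ((t,"top",(408,262,35,28),.014),(s,"scene",(184,232,28,32),.014)):
    g=im[y0:y0+h,x0:x0+w].astype(int); m=(g.max(2)<75).astype(np.uint8)
    k,l,st,c=cv2.connectedComponentsWithStats(m); i=1+np.argmax(st[1:,4]); 
    print(n,st[i],c[i]+[x0,y0], ray(n,c[i]+[x0,y0],.003+.013)*1000)
```

```text
top 12 [329.5 177. ] [685.7 -64.    8. ]
top 2 [308.   177.29] [686.3  -9.7   8. ]
top 4 [310.49 176.73] [687.6 -16.1   8. ]
top 1 [336. 177.] [685.3 -80.4   8. ]
top 2 [341.48 183.  ] [669.3 -93.7   8. ]
top 1 [320. 193.] [644.7 -39.1   8. ]
top 2 [335.  197.5] [632.1 -76.4   8. ]
top 7 [332.98 217.17] [581.8 -69.9   8. ]
top 8 [314.83 219.25] [577.6 -24.7   8. ]
top 2 [341.   219.49] [575.5 -89.7   8. ]
top 77 [334.44 229.24] [551.2 -72.7   8. ]
top 3 [346.09 226.  ] [ 558.7 -101.8    8. ]
top 2 [345.38 234.  ] [538.6 -99.4   8. ]
top 2 [324.48 236.  ] [534.7 -47.7   8. ]
top 1 [331. 241.] [521.8 -63.4   8. ]
top 2 [340.   240.49] [522.6 -85.6   8. ]

scene 3 [287.66 267.31] [524.3 -84.6   8. ]
scene 1 [296. 266.] [524.7 -64.6   8. ]
scene 35 [334.58 278.92] [578.6  16.5   8. ]
scene 3 [304.36 268.3 ] [535.2 -46.5   8. ]
scene 105 [294.82 275.88] [551.4 -72.3   8. ]
scene 477 [276.65 319.1 ] [ 652.8 -131.     8. ]
scene 2 [283.46 281.  ] [ 559.7 -100.5    8. ]
scene 13 [317.43 281.75] [577.9 -24.1   8. ]
scene 8 [289.18 286.17] [576.2 -90.    8. ]
scene 11 [298.34 286.99] [582.7 -69.8   8. ]
scene 5 [300.18 306.78] [633.7 -75.2   8. ]
scene 3 [317.68 307.7 ] [644.  -37.7   8. ]
scene 24 [308.93 314.27] [655.9 -59.9   8. ]
scene 6 [294.46 313.71] [648.  -90.8   8. ]
scene 21 [334.53 322.65] [687.3  -9.6   8. ]
scene 3 [295.34 322.34] [668.9 -92.6   8. ]
scene 4 [301.99 328.52] [686.3 -81.3   8. ]
scene 14 [311.52 329.25] [692.2 -61.6   8. ]
top [  9   5  18  17 221] [424.75565611 275.26696833] [ 431.57714662 -286.88439821   16.        ]
scene [  6   9  17  18 215] [198.54418605 250.02790698] [ 436.44890636 -286.02667098   16.        ]
```

Run:
```python
from h import *
from scipy.optimize import least_squares
T=np.array([[581.8,-69.9],[575.5,-89.7],[558.7,-101.8],[538.6,-99.4],[522.6,-85.6],[521.8,-63.4],[534.7,-47.7]])
S=np.array([[582.7,-69.8],[576.2,-90],[559.7,-100.5],[np.nan]*2,[524.3,-84.6],[524.7,-64.6],[535.2,-46.5]])
for A in (T,S[~np.isnan(S[:,0])],np.vstack([T,S[~np.isnan(S[:,0])]])):
    r=least_squares(lambda p:np.hypot(*(A-p[:2]).T)-p[2],[552,-72,30]); print(r.x,np.round(r.fun,1))
    print(np.degrees(np.arctan2(A[:,1]-r.x[1],A[:,0]-r.x[0])))
# knob triangulate skirt etc: silhouettes
t=cv2.imread("pics/top0.png")[:,:,::-1]; s=cv2.imread("pics/scene0.png")[:,:,::-1]
for im,n,(x0,y0,w,h) in ((t,"top",(408,260,38,34)),(s,"scene",(180,228,38,38))):
    c=cv2.resize(im[y0:y0+h,x0:x0+w][:,:,::-1],None,fx=15,fy=15,interpolation=cv2.INTER_CUBIC)
    cv2.imwrite(f"pics/k_{n}.png",np.clip(c.astype(float)*1.6,0,255).astype(np.uint8))
for im,n,(x0,y0,w,h) in ((t,"top",(316,212,36,34)),(s,"scene",(277,258,38,34))):
    c=cv2.resize(im[y0:y0+h,x0:x0+w][:,:,::-1],None,fx=15,fy=15,interpolation=cv2.INTER_CUBIC)
    cv2.imwrite(f"pics/c_{n}.png",c)
```

```text
[550.95046928 -72.48327413  30.32679754] [ 0.6 -0.3 -0.  -0.7  0.9  0.2 -0.7]
[   4.78665956  -35.04219827  -75.19320868 -114.64754828 -155.17174447
  162.69298753  123.25297939]
[552.57107573 -71.61562016  30.04359373] [ 0.1 -0.1 -0.3  1.1 -1.3  0.5]
[   3.44857058  -37.8845425   -76.13596258 -155.33156017  165.87121062
  124.6694514 ]
[551.68184127 -72.21592901  30.21161335] [-0.  -0.7  0.2 -0.   1.8  0.9 -0.4  0.9  0.1 -0.8 -0.2 -2.2  0.3]
[   4.39709326  -36.28108035  -76.65455543 -115.6983424  -155.28712471
  163.56255464  124.70980426    4.4536376   -35.95498549  -74.17267064
 -155.66403866  164.23768168  122.65660366]
```

View pics/k_top.png

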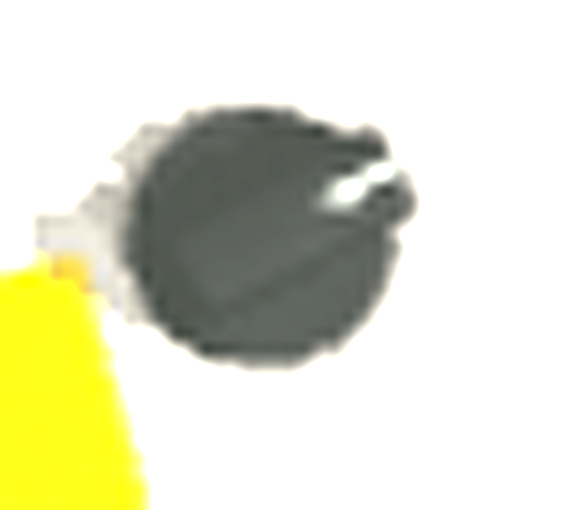

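View pics/k_scene.png

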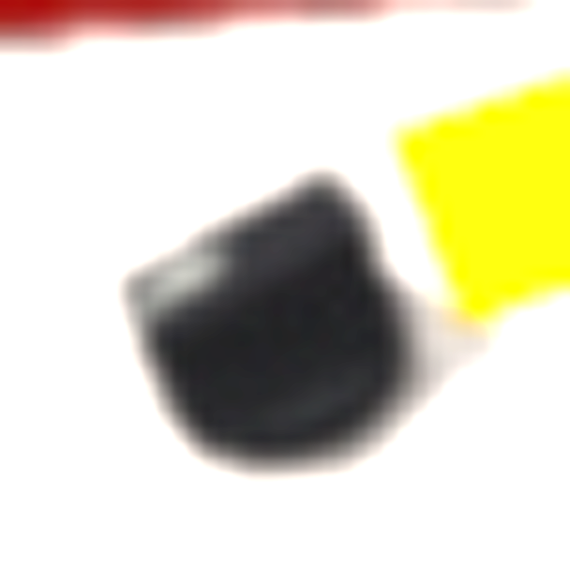

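View pics/c_top.png

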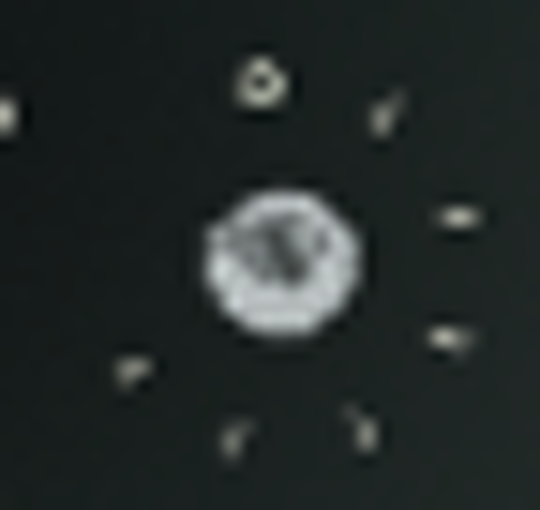

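View pics/c_scene.png

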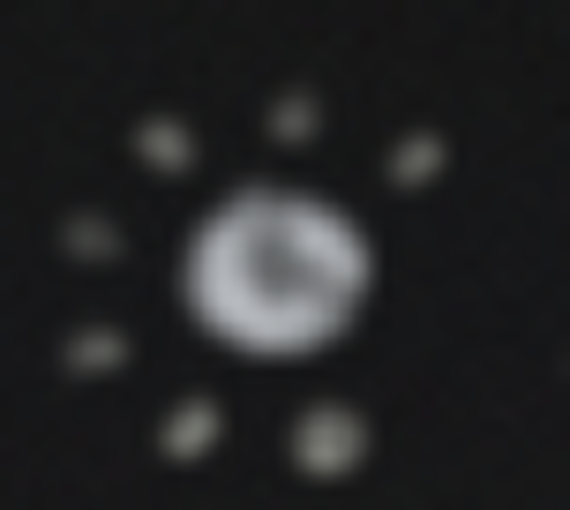

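The shaft axis is at about (551.7, −72.2) mm and the off heading is about +4.4°. In the close-ups the knob's skirt is centred near top crop (262,235), and the pointer end of the bar is near (393,170).

```bash
cat >> h.py <<'E'
from scipy.spatial.transform import Rotation as Ro
def cp(n,xy,org,k=15): 
    return np.array([(xy[0]+.5)/k-.5+org[0],(xy[1]+.5)/k-.5+org[1]])
def goto(p,jaw,st=None,tilt=None):
    "p mm target of TCP, jaw heading deg of tool x, tool down -> row numbers"
    st=st or env.read_state(); R0=np.array(st["eef_rot"]); p0=np.array(st["eef_pos"])*1000
    a=np.radians(jaw); X=np.array([np.cos(a),np.sin(a),0]); Z=np.array([0,0,-1.]); Y=np.cross(Z,X); R=np.c_[X,Y,Z]
    r=Ro.from_matrix(R0.T@R).as_rotvec(degrees=True); d=R0.T@(np.array(p)-p0)
    return np.round(r,2),np.round(d,1)
def stp():
    s=env.read_state(); R=s["eef_rot"]
    print("t%.2f"%s["time"],"p",np.round(np.array(s["eef_pos"])*1000,2),"jaw %.2f"%np.degrees(np.arctan2(R[1][0],R[0][0])),"tilt",np.round(np.degrees([R[0][2],R[1][2]]),2),"F",np.round(s["ft_force"],2),"M",np.round(s["moment"],3),"g %.3f"%s["grip_width"],"q6 %.2f"%s["q"][5])
    return s
E
python3 - <<'E'
from h import *
o=(408,260)
W=lambda xy,z: ray("top",cp("top",xy,o),z)*1000
print("skirt",W((262,235),.010))
a=W((393,172),.036);b=W((203,272),.036)
print(a,b,"mid",(a+b)/2,"len",np.hypot(*(a-b)[:2]),"head",np.degrees(np.arctan2(a[1]-b[1],a[0]-b[0])))
for n,org,pts in (("top",o,[(335,195),(395,170),(375,130),(412,205)]),("scene",(180,228),[(150,300),(220,265),(125,285),(320,175)])):
    for p in pts: print(n,p,np.round(ray(n,cp(n,p,org),.036)*1000,1))
K,R,t=P("top");print("cam",-R.T@t); K,R,t=P("scene");print("cam",-R.T@t)
stp()
E
```

```text
skirt [ 432.34258092 -288.72426065   10.        ]
[ 439.24604132 -304.55913273   36.        ] [ 424.00447622 -273.71009642   36.        ] mid [ 431.62525877 -289.13461457   36.        ] len 34.408841132325065 head -63.70743149297321
top (335, 195) [ 435.8 -295.2   36. ]
top (395, 170) [ 439.6 -304.9   36. ]
top (375, 130) [ 446.  -302.1   36. ]
top (412, 205) [ 433.9 -307.2   36. ]
scene (150, 300) [ 440.3 -303.    36. ]
scene (220, 265) [ 435.6 -292.    36. ]
scene (125, 285) [ 436.5 -306.8   36. ]
scene (320, 175) [ 420.8 -275.7   36. ]
cam [ 0.30385611 -0.02910712  1.26207766]
cam [ 1.10494125 -0.14362644  0.87763262]
t0.10 p [130.47 533.82 223.77] jaw -103.74 tilt [-0.02 -0.1 ] F [-0.17  0.48 -0.36] M [-0.032 -0.002 -0.005] g 1.001 q6 -0.28
```

Run:
```python
from h import *
print(goto([433.5,-288,150],-153.6))
```

```text
(array([-0.05, -0.09, 49.86]), array([ 726.2, -489.6,   75.1]))
```

Request:
{"name": "jog_arm", "arguments": {"rows": [[[0,0,25,363,-245,37,1],[0,0,25,363,-245,37,1],[0,0,25,363,-245,37,1],[0,0,25,363,-245,37,1],[0,0,25,363,-245,37,1],[0,0,25,363,-245,37,1],[0,0,25,363,-245,37,1],[0,0,25,363,-245,37,1],[0,0,25,363,-245,37,1],[0,0,25,363,-245,37,1]]]}}

```text
time: 0.93
eef_pos: [0.2742, 0.1428, 0.1893]
eef_rot: [[-0.625, -0.781, 0.0], [-0.781, 0.625, 0.001], [-0.001, 0.0, -1.0]]
ft_force: [2.4, 0.6, 0.1]
grip_width: 1.0
```

Run:
```python
from h import *
stp();print(goto([433.5,-288,110],-153.6))
```

```text
t0.93 p [274.24 142.76 189.31] jaw -128.66 tilt [0.01 0.04] F [2.37 0.61 0.08] M [ 0.024 -0.284  0.029] g 1.000 q6 -0.11
(array([2.000e-02, 3.000e-02, 2.494e+01]), array([ 236.9, -393.5,   79.1]))
```

Request:
{"name": "jog_arm", "arguments": {"rows": [[[0,0,24.9,230,-386,78,0.5],[0,0,24.9,230,-386,78,0.5],[0,0,24.9,230,-386,78,0.5],[0,0,24.9,230,-386,78,0.5],[0,0,24.9,230,-386,78,0.5],[0,0,24.9,230,-386,78,0.5],[0,0,24.9,230,-386,78,0.5],[0,0,24.9,230,-386,78,0.5],[0,0,24.9,230,-386,78,0.5],[0,0,24.9,230,-386,78,0.5]]]}}

```text
time: 1.77
eef_pos: [0.418, -0.2421, 0.1174]
eef_rot: [[-0.896, -0.443, -0.001], [-0.443, 0.896, 0.0], [0.0, 0.001, -1.0]]
ft_force: [2.1, 1.4, 0.8]
grip_width: 0.502
```

Run:
```python
from h import *
stp();print(goto([433.5,-288,90],-153.6))
for n,x,y in (("top",370,220),("scene",130,170)):
    im=camera(n); crop(im,x,y,130,110,6,f"pics/g1_{n}.png")
stp()
```

```text
t1.77 p [ 417.95 -242.1   117.42] jaw -153.68 tilt [-0.03  0.02] F [2.08 1.38 0.78] M [ 0.219 -0.172  0.019] g 0.502 q6 0.66
(array([ 0.03, -0.02, -0.08]), array([  6.4, -48. ,  27.4]))
t1.87 p [ 417.92 -243.97  115.58] jaw -153.96 tilt [-0.25  0.01] F [-1.18  0.86 -0.58] M [ 0.091  0.143 -0.018] g 0.495 q6 0.66
```

Run:
```python
from h import *
stp();print(goto([433.5,-288,75],-153.6))
```

```text
t1.87 p [ 417.92 -243.97  115.58] jaw -153.96 tilt [-0.25  0.01] F [-1.18  0.86 -0.58] M [ 0.091  0.143 -0.018] g 0.495 q6 0.66
(array([ 0.12, -0.22, -0.36]), array([  5.2, -46.5,  40.5]))
```

Request:
{"name": "jog_arm", "arguments": {"rows": [[[0,0,0,5,-25,20,0.5],[0,0,0,5,-46,40,0.5],[0,0,0,5,-46,40,0.5],[0,0,0,5,-46,40,0.5],[0,0,0,5,-46,40,0.5],[0,0,0,5,-46,40,0.5],[0,0,0,5,-46,40,0.5],[0,0,0,5,-46,40,0.5],[0,0,0,5,-46,40,0.5],[0,0,0,5,-46,40,0.5]]]}}

```text
time: 2.7
eef_pos: [0.4342, -0.283, 0.0787]
eef_rot: [[-0.896, -0.444, 0.001], [-0.444, 0.896, -0.0], [-0.001, -0.001, -1.0]]
ft_force: [-0.3, 0.3, 0.1]
grip_width: 0.502
```

Run:
```python
from h import *
print(goto([433.5,-288,38],-153.6))
for n,x,y in (("top",370,220),("scene",130,170)):
    im=camera(n); crop(im,x,y,130,100,6,f"pics/g2_{n}.png")
stp()
for n in("top","scene"): print(n, proj(n,[.4335,-.288,.05]))
```

```text
(array([-0.03,  0.03, -0.02]), array([ 2.8, -4.2, 40.7]))
t2.80 p [ 434.12 -283.11   78.47] jaw -153.62 tilt [ 0.02 -0.01] F [ 0.5  -0.82 -0.38] M [-0.016 -0.054 -0.003] g 0.503 q6 0.74
top [428.10557958 272.89935067]
scene [194.62248003 240.65609647]
```

View pics/g2_scene.png

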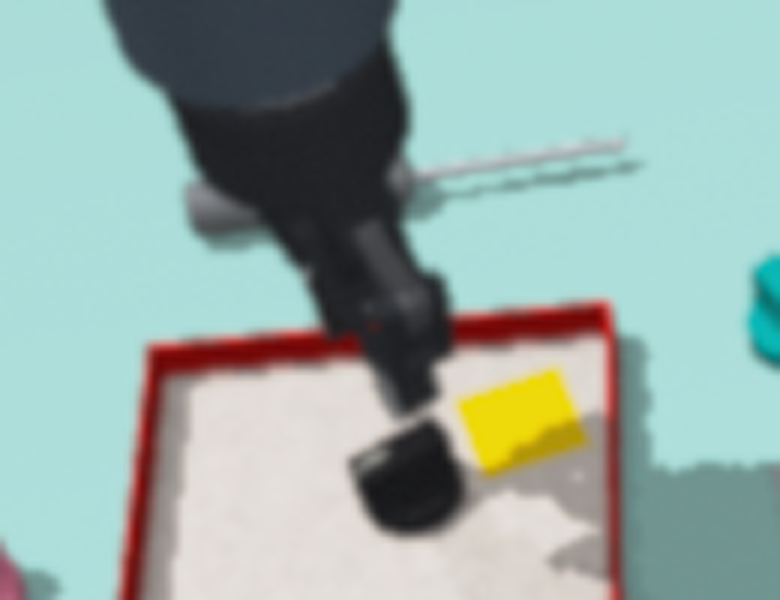

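View pics/g2_top.png

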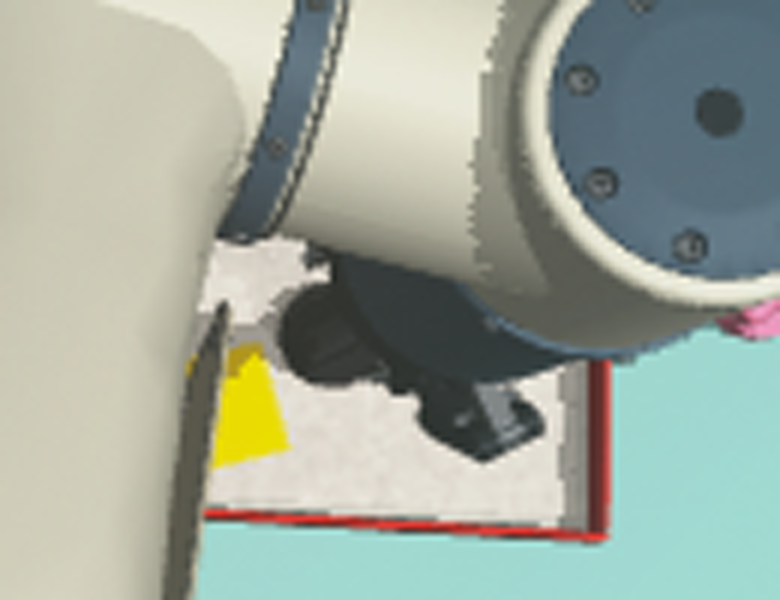

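Request:
{"name": "jog_arm", "arguments": {"rows": [[[0,0,0,2.8,-4.2,8,0.5],[0,0,0,2.8,-4.2,18,0.5],[0,0,0,2.8,-4.2,28,0.5],[0,0,0,2.8,-4.2,36,0.5],[0,0,0,2.8,-4.2,39,0.5],[0,0,0,2.8,-4.2,40,0.5],[0,0,0,2.8,-4.2,40,0.5],[0,0,0,2.8,-4.2,40,0.5],[0,0,0,2.8,-4.2,40,0.5],[0,0,0,2.8,-4.2,40,0.5]]]}}

```text
time: 3.63
eef_pos: [0.4337, -0.2883, 0.0387]
eef_rot: [[-0.896, -0.444, 0.001], [-0.444, 0.896, -0.0], [-0.001, -0.001, -1.0]]
ft_force: [0.4, 0.2, 0.5]
grip_width: 0.501
```

Run:
```python
from h import *
stp();print(goto([433.5,-288,38],-153.6))
```

```text
t3.63 p [ 433.72 -288.34   38.71] jaw -153.63 tilt [ 0.05 -0.02] F [0.4  0.21 0.48] M [-0.025 -0.037  0.015] g 0.501 q6 0.75
(array([-0.04,  0.04, -0.03]), array([0. , 0.4, 0.7]))
```

Request:
{"name": "jog_arm", "arguments": {"rows": [[[0,0,0,0,0,0,0.35],[0,0,0,0,0,0,0.3],[0,0,0,0,0,0,0.25],[0,0,0,0,0,0,0.22],[0,0,0,0,0,0,0.2],[0,0,0,0,0,0,0.1],[0,0,0,0,0,0,0],[0,0,0,0,0,0,0],[0,0,0,0,0,0,0],[0,0,0,0,0,0,0]]]}}

```text
time: 4.47
eef_pos: [0.4334, -0.2882, 0.0382]
eef_rot: [[-0.896, -0.444, 0.0], [-0.444, 0.896, 0.0], [-0.0, -0.0, -1.0]]
ft_force: [0.3, 0.7, 0.3]
grip_width: 0.001
```

Run:
```python
from h import *
stp()
im=camera("scene"); crop(im,130,170,130,100,6,f"pics/g3_scene.png")
```

```text
t4.47 p [ 433.37 -288.24   38.25] jaw -153.64 tilt [0. 0.] F [0.34 0.67 0.27] M [ 0.007 -0.022 -0.024] g 0.001 q6 0.75
```

View pics/g3_scene.png

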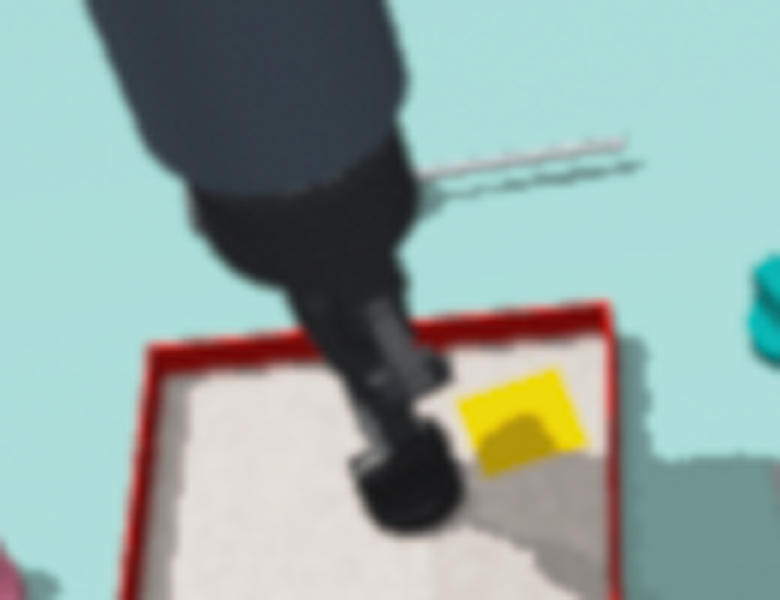

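Run:
```python
from h import *
im=camera("scene"); c=im[215:275,165:245][:,:,::-1]
c=np.clip(255*(c/255.)**0.5,0,255).astype(np.uint8)
cv2.imwrite("pics/g4.png",cv2.resize(c,None,fx=10,fy=10,interpolation=cv2.INTER_CUBIC))
c=im[100:200,130:260]
for z in (16,26,38,60,90): print(z,proj("scene",[.4334,-.2882,z/1000]))
```

```text
16 [197.56270722 249.17389225]
26 [196.68799746 246.70846058]
38 [195.62075261 243.70035504]
60 [193.61259033 238.04020681]
90 [190.76122537 230.00343184]
```

View pics/g4.png

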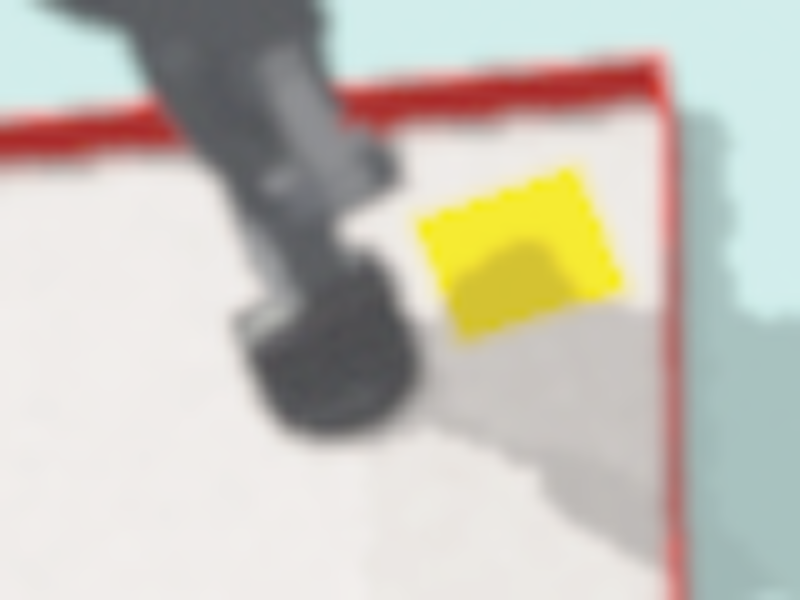

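The gripper shut fully without stopping on the bar, so I'll lift, look at the shut fingertips, and recalibrate.

Request:
{"name": "jog_arm", "arguments": {"rows": [[[0,0,0,0,0,-5,0],[0,0,0,0,0,-10,0],[0,0,0,0,0,-20,0],[0,0,0,0,0,-30,0],[0,0,0,0,0,-40,0],[0,0,0,0,0,-40,0],[0,0,0,0,0,-40,0],[0,0,0,0,0,-40,0],[0,0,0,0,0,-40,0],[0,0,0,0,0,-40,0]]]}}

```text
time: 5.4
eef_pos: [0.433, -0.2881, 0.0777]
eef_rot: [[-0.896, -0.444, -0.001], [-0.444, 0.896, 0.0], [0.001, 0.001, -1.0]]
ft_force: [-0.5, -0.6, -0.3]
grip_width: -0.0
```

Run:
```python
from h import *
s=stp()
im=camera("scene"); c=im[205:265,165:245][:,:,::-1]
c=np.clip(255*(c/255.)**0.5,0,255).astype(np.uint8)
cv2.imwrite("pics/g5.png",cv2.resize(c,None,fx=10,fy=10,interpolation=cv2.INTER_CUBIC))
p=np.array(s["eef_pos"])
for z in (-22,-12,0,20,40): print(z,(proj("scene",p+[0,0,z/1000])-[165,205])*10)
```

```text
t5.40 p [ 432.99 -288.06   77.7 ] jaw -153.64 tilt [-0.06  0.03] F [-0.5  -0.6  -0.28] M [-0.012 -0.013  0.054] g -0.000 q6 0.75
-22 [290.61786363 340.16883296]
-12 [281.33040361 313.9689473 ]
0 [269.99287533 281.98582768]
20 [250.61449719 227.31950444]
40 [230.6075654  170.88003398]
```

View pics/g5.png

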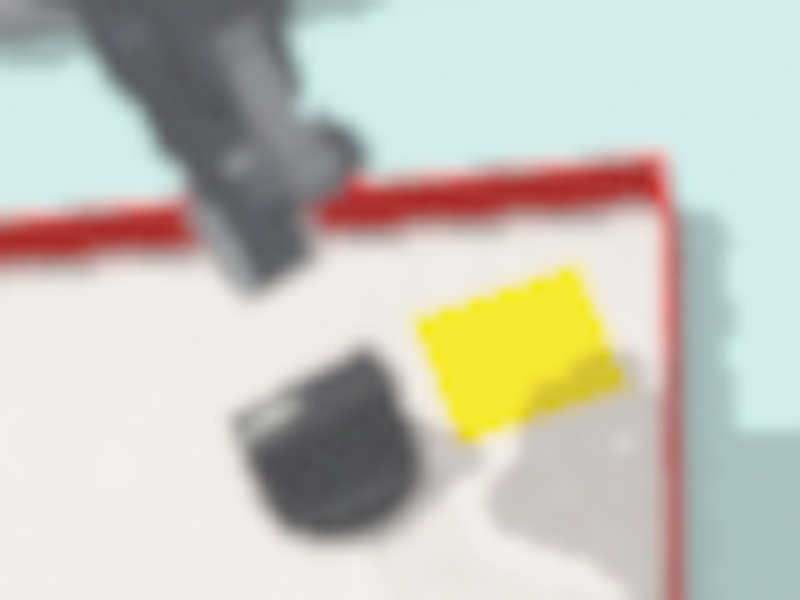

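Run:
```python
from h import *
print(env.finger_overhang)
p=np.array(env.read_state()["eef_pos"])
u=np.array([.896,.444,0]); v=np.array([-.444,.896,0])
for d in (0,8,14):
  for z in (-22,-10,0,10): print(d,z,[((proj("scene",p+u*d/1000+v*w/1000+[0,0,z/1000])-[165,205])*10).round() for w in (-11,11)])
im=camera("top"); crop(im,370,220,130,100,6,f"pics/g5_top.png")
print([x for x in dir(env) if not x.startswith("_")])
```

```text
0.022
0 -22 [array([248., 364.]), array([332., 317.])]
0 -10 [array([237., 332.]), array([321., 286.])]
0 0 [array([227., 305.]), array([312., 259.])]
0 10 [array([217., 278.]), array([303., 232.])]
8 -22 [array([265., 385.]), array([349., 339.])]
8 -10 [array([254., 354.]), array([339., 307.])]
8 0 [array([244., 327.]), array([330., 280.])]
8 10 [array([234., 300.]), array([320., 253.])]
14 -22 [array([278., 402.]), array([362., 355.])]
14 -10 [array([266., 370.]), array([351., 323.])]
14 0 [array([257., 344.]), array([343., 297.])]
14 10 [array([247., 317.]), array([333., 270.])]
['PlanningError', 'finger_overhang', 'read_state']
```

View pics/g5_top.png

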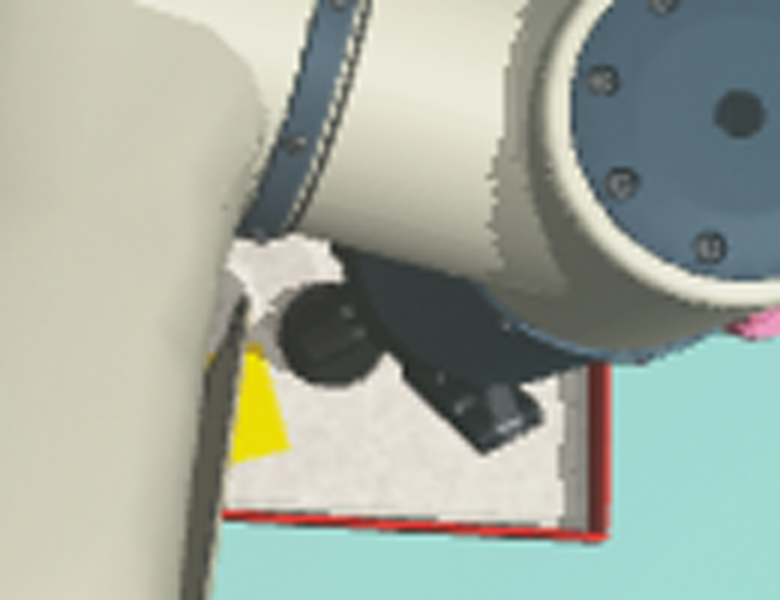

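Run:
```python
from h import *
for n in("top","scene"):
    print(n,proj(n,[0,0,0]),proj(n,[0.1,0,0]),proj(n,[0,.1,0]),proj(n,[0,-.1,0]),proj(n,[0,0,.1]))
im=camera("scene"); crop(im,150,40,130,200,4,"pics/g6.png"); c=cv2.imread("pics/g6.png"); cv2.imwrite("pics/g6.png",(255*(c/255.)**.6)[:600].astype(np.uint8))
print(proj("scene",[.433,-.288,.5]),proj("scene",[.433,-.288,.13]),proj("scene",[.433,-.288,.2]))
```

```text
top [309.35816107 465.22728316] [308.54662554 419.82512694] [266.0468091  465.82277127] [352.80574231 464.62992203] [308.48360398 477.3372902 ]
scene [285.97561453 126.51773183] [291.61403157 147.59787955] [317.42870635 122.49553047] [253.86636602 130.62384209] [284.28507943  98.85101   ]
[131.7795702   63.19451956] [186.82766437 218.52268997] [179.12784329 196.79624986]
```

View pics/g6.png

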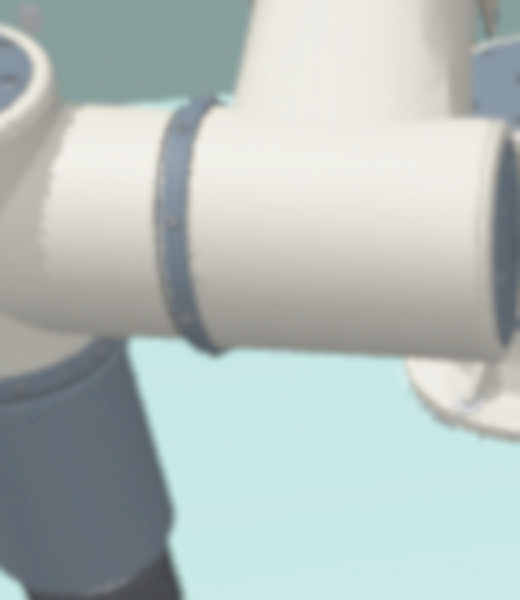

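Both views show the tool axis where the FK puts it, but the shut fingertips sit near TCP height or slightly above it, not 22 mm ahead. That explains closing above the bar. I'll open to 0.35 so the tips stand over the skirt, then go down in steps with force and picture checks.

Request:
{"name": "jog_arm", "arguments": {"rows": [[[0,0,0,0,0,0,0.37],[0,0,0,0,0,10,0.37],[0,0,0,0,0,20,0.37],[0,0,0,0,0,30,0.37],[0,0,0,0,0,37,0.37],[0,0,0,0,0,42,0.37],[0,0,0,0,0,46,0.37],[0,0,0,0,0,48,0.37],[0,0,0,0,0,48,0.37],[0,0,0,0,0,48,0.37]]]}}

```text
time: 6.38
eef_pos: [0.4336, -0.2883, 0.0304]
eef_rot: [[-0.896, -0.444, 0.0], [-0.444, 0.896, -0.0], [-0.0, -0.0, -1.0]]
ft_force: [-0.1, -0.2, -0.7]
grip_width: 0.37
```

Run:
```python
from h import *
s=stp()
im=camera("scene"); c=im[205:265,165:245][:,:,::-1]
c=np.clip(255*(c/255.)**0.5,0,255).astype(np.uint8)
cv2.imwrite("pics/g7.png",cv2.resize(c,None,fx=10,fy=10,interpolation=cv2.INTER_CUBIC))
p=np.array(s["eef_pos"])
for z in (-22,-12,0,10): print(z,(proj("scene",p+[0,0,z/1000])-[165,205])*10)
```

```text
t6.38 p [ 433.59 -288.35   30.43] jaw -153.63 tilt [ 0.02 -0.01] F [-0.05 -0.23 -0.69] M [-0.008 -0.011  0.02 ] g 0.370 q6 0.75
-22 [331.57984194 460.86472853]
-12 [322.92602697 436.49095967]
0 [312.36836942 406.7549524 ]
10 [303.42256515 381.5587856 ]
```

View pics/g7.png

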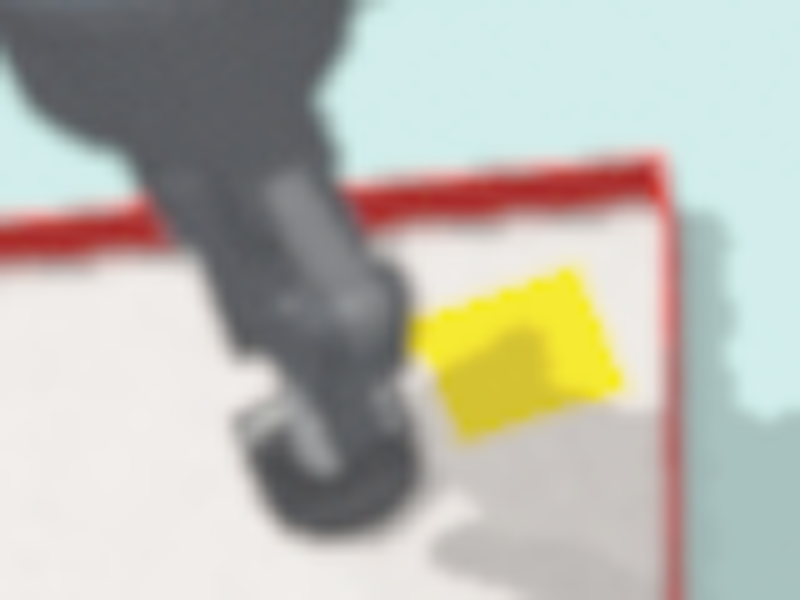

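Run:
```python
from h import *
p=np.array(env.read_state()["eef_pos"])
u=np.array([.896,.444,0]); v=np.array([-.444,.896,0])
for d in (15.7,20,24,30):
  for z in (-12,-6,0,6): print(d,z,[((proj("scene",p+u*d/1000+v*w/1000+[0,0,z/1000])-[165,205])*10).round() for w in (-11,11)])
```

```text
15.7 -12 [array([314., 502.]), array([396., 455.])]
15.7 -6 [array([309., 487.]), array([391., 440.])]
15.7 0 [array([303., 472.]), array([386., 425.])]
15.7 6 [array([298., 457.]), array([381., 410.])]
20 -12 [array([323., 513.]), array([405., 467.])]
20 -6 [array([318., 499.]), array([400., 452.])]
20 0 [array([312., 484.]), array([395., 437.])]
20 6 [array([307., 469.]), array([390., 422.])]
24 -12 [array([331., 524.]), array([413., 477.])]
24 -6 [array([326., 509.]), array([408., 463.])]
24 0 [array([321., 495.]), array([404., 448.])]
24 6 [array([315., 480.]), array([399., 433.])]
30 -12 [array([344., 540.]), array([426., 493.])]
30 -6 [array([339., 526.]), array([421., 479.])]
30 0 [array([334., 511.]), array([416., 464.])]
30 6 [array([328., 496.]), array([411., 449.])]
```

Request:
{"name": "jog_arm", "arguments": {"rows": [[[0,0,0,0,0,2,0.37],[0,0,0,0,0,4,0.37],[0,0,0,0,0,6,0.37],[0,0,0,0,0,8,0.37],[0,0,0,0,0,10,0.37],[0,0,0,0,0,12,0.37],[0,0,0,0,0,13,0.37],[0,0,0,0,0,14,0.37],[0,0,0,0,0,14,0.37],[0,0,0,0,0,14,0.37]]]}}

```text
time: 7.27
eef_pos: [0.4334, -0.2882, 0.0162]
eef_rot: [[-0.896, -0.444, -0.0], [-0.444, 0.896, -0.0], [0.0, -0.0, -1.0]]
ft_force: [0.0, 0.1, -0.2]
grip_width: 0.369
```

Run:
```python
from h import *
s=stp()
im=camera("scene"); c=im[205:265,165:245][:,:,::-1]
c=np.clip(255*(c/255.)**0.5,0,255).astype(np.uint8)
cv2.imwrite("pics/g8.png",cv2.resize(c,None,fx=10,fy=10,interpolation=cv2.INTER_CUBIC))
```

```text
t7.27 p [ 433.39 -288.24   16.23] jaw -153.64 tilt [-0. -0.] F [ 0.01  0.06 -0.18] M [-0.025  0.002 -0.017] g 0.369 q6 0.75
```

View pics/g8.png

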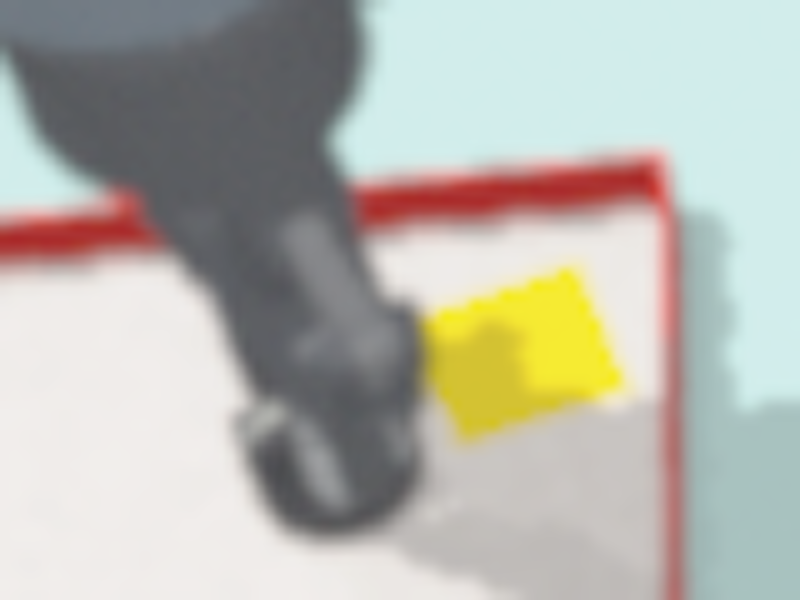

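Request:
{"name": "jog_arm", "arguments": {"rows": [[[0,0,0,0,0,0,0.33],[0,0,0,0,0,0,0.29],[0,0,0,0,0,0,0.26],[0,0,0,0,0,0,0.23],[0,0,0,0,0,0,0.2],[0,0,0,0,0,0,0.17],[0,0,0,0,0,0,0.1],[0,0,0,0,0,0,0],[0,0,0,0,0,0,0],[0,0,0,0,0,0,0]]]}}

```text
time: 8.15
eef_pos: [0.4335, -0.2883, 0.0165]
eef_rot: [[-0.896, -0.444, 0.0], [-0.444, 0.896, -0.0], [-0.0, -0.0, -1.0]]
ft_force: [-0.6, 0.1, 4.4]
grip_width: 0.164
```

Run:
```python
from h import *
s=stp()
```

```text
t8.15 p [ 433.5  -288.34   16.5 ] jaw -153.63 tilt [ 0.02 -0.02] F [-0.57  0.08  4.42] M [0.049 0.291 0.002] g 0.164 q6 0.75
```

The knob is gripped (opening 0.164), with the tips resting lightly on the skirt. From the first pictures I'll check whether the shaft's flat can be seen, and plan the transfer.

Run:
```python
from h import *
t=cv2.imread("pics/top0.png"); s=cv2.imread("pics/scene0.png")
out=[]
C=np.array([.5517,-.0722]); 
for im,n,(x0,y0) in ((t,"top",(324,218)),(s,"scene",(284,264))):
    k=18; c=im[y0:y0+22,x0:x0+22]; c=cv2.resize(c,None,fx=k,fy=k,interpolation=cv2.INTER_CUBIC)
    f=c.astype(float); f=np.clip((f-20)*255/200,0,255).astype(np.uint8); d=f.copy()
    for r,z,col in ((.0125,.008,(0,255,0)),(.005,.027,(0,0,255)),(.005,.008,(255,0,0))):
        pts=np.array([(proj(n,[C[0]+r*np.cos(a),C[1]+r*np.sin(a),z])-[x0,y0]+.5)*k for a in np.linspace(0,2*np.pi,60)]).astype(int)
        cv2.polylines(d,[pts],True,col,1)
    out.append(np.vstack([f,d]))
o=np.hstack(out); cv2.imwrite("pics/shaft.png",cv2.resize(o,None,fx=.75,fy=.75,interpolation=cv2.INTER_AREA))
print(goto([433.5,-288.3,80],-153.6))
```

```text
(array([-0.02,  0.01, -0.03]), array([ -0. ,   0. , -63.5]))
```

View pics/shaft.png

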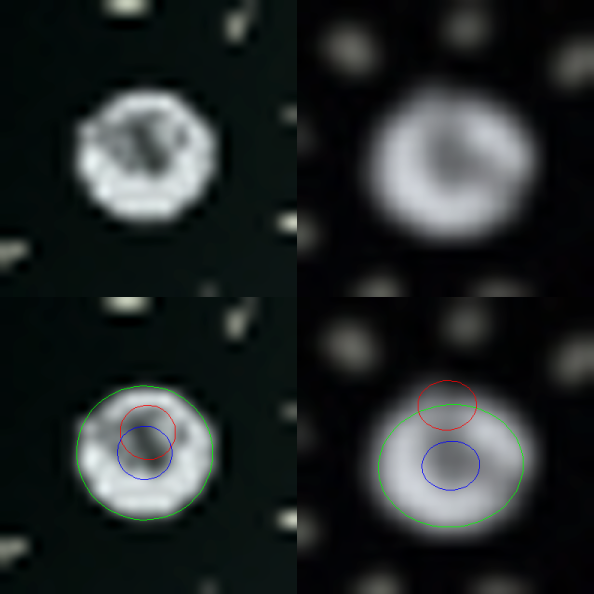

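Request:
{"name": "jog_arm", "arguments": {"rows": [[[0,0,0,0,0,-1,0],[0,0,0,0,0,-4,0],[0,0,0,0,0,-12,0],[0,0,0,0,0,-25,0],[0,0,0,0,0,-40,0],[0,0,0,0,0,-55,0],[0,0,0,0,0,-65,0],[0,0,0,0,0,-68,0],[0,0,0,0,0,-68,0],[0,0,0,0,0,-68,0]]]}}

```text
time: 8.98
eef_pos: [0.433, -0.288, 0.0837]
eef_rot: [[-0.896, -0.444, -0.001], [-0.444, 0.896, 0.001], [0.0, 0.001, -1.0]]
ft_force: [0.7, -0.1, -1.8]
grip_width: 0.168
```

Run:
```python
from h import *
s=stp()
im=camera("scene"); c=im[195:255,155:235][:,:,::-1]
c=np.clip(255*(c/255.)**0.5,0,255).astype(np.uint8)
cv2.imwrite("pics/l1.png",cv2.resize(c,None,fx=10,fy=10,interpolation=cv2.INTER_CUBIC))
im=camera("top"); crop(im,390,230,80,60,10,"pics/l1t.png")
print(goto([551.7,-72.2,85],-115-90))
```

```text
t8.98 p [ 433.01 -287.97   83.72] jaw -153.65 tilt [-0.03  0.04] F [ 0.67 -0.11 -1.79] M [-0.007  0.004  0.005] g 0.168 q6 0.75
(array([ 5.000e-02, -1.000e-01,  5.135e+01]), array([-202.4,  140.5,   -1.8]))
```

View pics/l1.png

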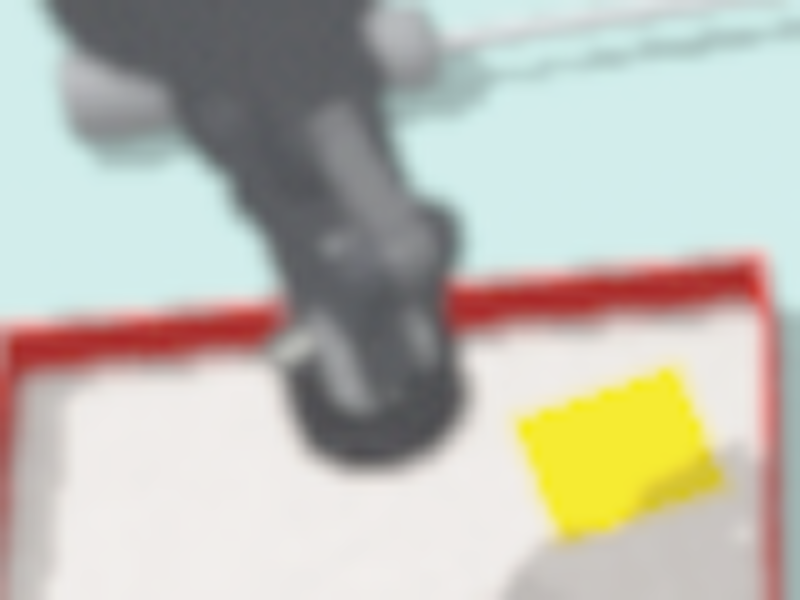

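View pics/l1t.png

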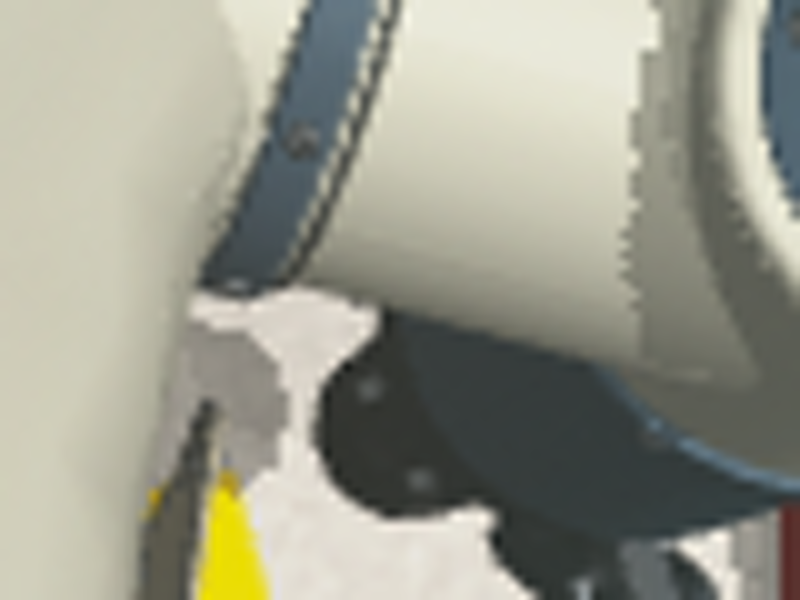

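```bash
cat >> h.py <<'E'
from scipy.optimize import least_squares
def arc(n,im,box,z,ok,th=None,up=8):
    "dark blob contour points (subpixel by upsampling) filtered by ok(u,v) -> world xy mm at z (m)"
    x0,y0,w,h=box; g=cv2.cvtColor(im[y0:y0+h,x0:x0+w],cv2.COLOR_RGB2GRAY)
    G=cv2.resize(g,None,fx=up,fy=up,interpolation=cv2.INTER_CUBIC)
    cs,_=cv2.findContours((G<th).astype(np.uint8),cv2.RETR_LIST,cv2.CHAIN_APPROX_NONE)
    pts=[]
    for c in cs:
        for q in c[:,0]:
            u,v=(q+.5)/up-.5+[x0,y0]
            if ok(u,v): pts.append((u,v))
    pts=np.array(pts); return pts,np.array([ray(n,p,z)[:2]*1000 for p in pts])
def circ(A,R=21.):
    f=least_squares(lambda p:np.hypot(*(A-p).T)-R,A.mean(0)); return f.x,np.sqrt(np.mean(f.fun**2))
def circ3(A):
    f=least_squares(lambda p:np.hypot(*(A-p[:2]).T)-p[2],[*A.mean(0),21]); return f.x,np.sqrt(np.mean(f.fun**2))
E
python3 - <<'E'
from h import *
s=stp(); p=np.array(s["eef_pos"])*1000
import time
sc=camera("scene"); tp=camera("top"); cv2.imwrite("pics/raw_s1.png",sc[:,:,::-1]);cv2.imwrite("pics/raw_t1.png",tp[:,:,::-1])
z=(p[2]-13.5)/1000
for th in (90,120,150):
    a,A=arc("scene",sc,(175,222,35,25),z,lambda u,v: v>233+0 and u<206,th)
    b,B=arc("top",tp,(412,258,26,26),z,lambda u,v: v>265 and u<432 and (u<428 or v>278) and u>420.8,th)
    print(th,len(a),len(b)); 
    print(" scene",circ(A),circ3(A)); print(" top",circ(B),circ3(B))
E
```

```text
t9.08 p [ 432.73 -287.9    83.25] jaw -153.65 tilt [-0.1   0.05] F [ 0.48  0.88 -1.79] M [-0.019  0.021 -0.026] g 0.168 q6 0.75
90 214 193
 scene (array([ 429.50157293, -286.75757821]), np.float64(3.0249027684187095)) (array([ 433.18216541, -288.15673437,   17.9065797 ]), np.float64(2.2565213640184743))
 top (array([ 431.60694607, -290.19147044]), np.float64(2.1143598919713473)) (array([ 430.39838855, -285.86862911,   17.66840341]), np.float64(1.7275917817371969))
120 209 180
 scene (array([ 430.32104028, -288.14873517]), np.float64(0.6995519976525376)) (array([ 430.58945745, -288.19943204,   20.77469946]), np.float64(0.6886626935307544))
 top (array([ 432.43438239, -288.74559363]), np.float64(0.3494466239875193)) (array([ 432.06654216, -287.83543142,   20.21837783]), np.float64(0.23888884307506186))
150 221 163
 scene (array([ 431.59832374, -288.23680267]), np.float64(0.8177195826449101)) (array([ 430.73332237, -288.07924611,   21.73807702]), np.float64(0.7056286799600187))
 top (array([ 432.23498551, -288.22868392]), np.float64(0.21752221813528363)) (array([ 432.0908707 , -287.86979195,   20.69949978]), np.float64(0.1922472922273266))
```

Request:
{"name": "jog_arm", "arguments": {"rows": [[[0,0,6,-20,14,-2,0],[0,0,12,-50,35,-2,0],[0,0,18,-85,59,-2,0],[0,0,25,-120,83,-2,0],[0,0,32,-150,104,-2,0],[0,0,38,-175,121,-2,0],[0,0,44,-193,134,-2,0],[0,0,49,-200,139,-2,0],[0,0,51.4,-202.4,140.5,-2,0],[0,0,51.4,-202.4,140.5,-2,0]]]}}

```text
time: 10.02
eef_pos: [0.5525, -0.0715, 0.0855]
eef_rot: [[-0.906, 0.423, -0.001], [0.423, 0.906, -0.0], [0.001, -0.001, -1.0]]
ft_force: [-0.2, 0.7, -1.8]
grip_width: 0.168
```

Run:
```python
from h import *
s=stp()
print(goto([551.7,-72.2,52],-115-90))
```

```text
t10.02 p [552.49 -71.5   85.51] jaw 154.96 tilt [-0.06 -0.  ] F [-0.25  0.69 -1.79] M [-0.006  0.028 -0.018] g 0.168 q6 -0.59
(array([-0.03, -0.06, -0.04]), array([ 0.4, -1. , 33.5]))
```

Request:
{"name": "jog_arm", "arguments": {"rows": [[[0,0,0,0.4,-1,5,0],[0,0,0,0.4,-1,12,0],[0,0,0,0.4,-1,20,0],[0,0,0,0.4,-1,26,0],[0,0,0,0.4,-1,29,0],[0,0,0,0.4,-1,30,0],[0,0,0,0.4,-1,30,0],[0,0,0,0.4,-1,30,0],[0,0,0,0.4,-1,30,0],[0,0,0,0.4,-1,30,0]]]}}

```text
time: 10.85
eef_pos: [0.5518, -0.0732, 0.0566]
eef_rot: [[-0.906, 0.423, 0.001], [0.423, 0.906, 0.0], [-0.001, 0.0, -1.0]]
ft_force: [0.5, 0.5, -1.0]
grip_width: 0.168
```

Run:
```python
from h import *
s=stp()
sc=camera("scene"); tp=camera("top"); cv2.imwrite("pics/raw_s2.png",sc[:,:,::-1]);cv2.imwrite("pics/raw_t2.png",tp[:,:,::-1])
def show(im,x,y,fn):
    c=im[y:y+60,x:x+80][:,:,::-1]; c=np.clip(255*(c/255.)**0.5,0,255).astype(np.uint8)
    cv2.imwrite(fn,cv2.resize(c,None,fx=10,fy=10,interpolation=cv2.INTER_CUBIC))
show(sc,255,235,"pics/m2s.png"); show(tp,295,190,"pics/m2t.png")
```

```text
t10.85 p [551.82 -73.21  56.63] jaw 154.97 tilt [0.04 0.  ] F [ 0.45  0.52 -0.97] M [-0.014 -0.004  0.019] g 0.168 q6 -0.59
```

View pics/m2s.png

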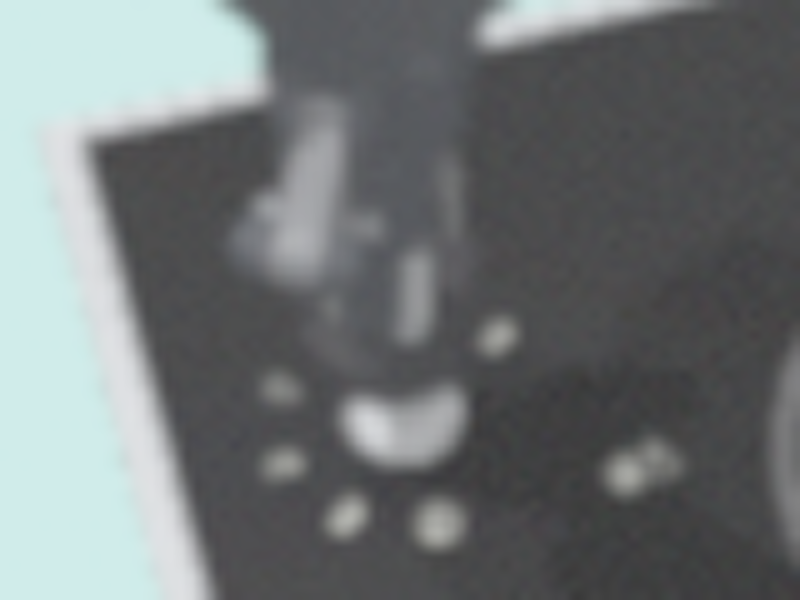

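View pics/m2t.png

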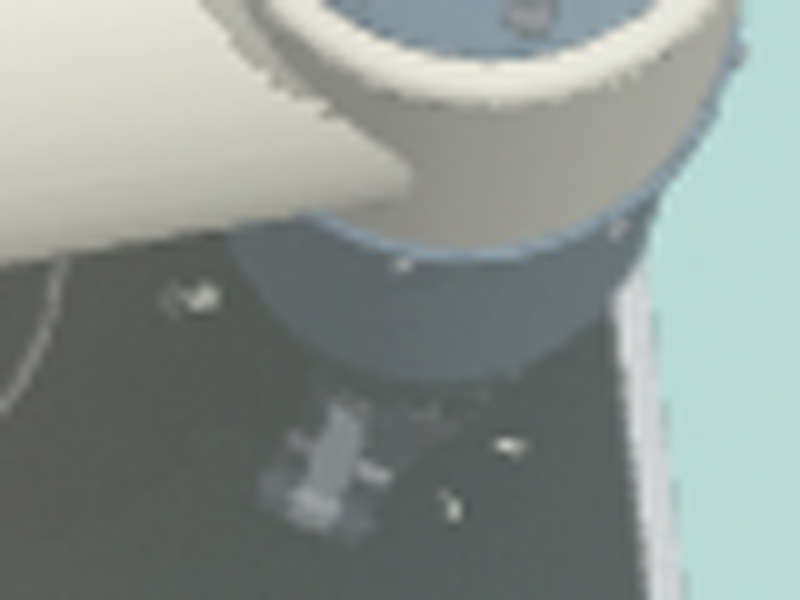

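Run:
```python
from h import *
stp(); print(goto([551.8,-72.2,43.5],-205))
```

```text
t10.95 p [551.75 -73.19  56.52] jaw 154.96 tilt [0.03 0.  ] F [-0.55 -0.32 -1.18] M [-0.035  0.013  0.031] g 0.168 q6 -0.59
(array([ 0.02,  0.03, -0.04]), array([ 0.4,  0.9, 13. ]))
```

Request:
{"name": "jog_arm", "arguments": {"rows": [[[0,0,0,0.4,0.9,3,0],[0,0,0,0.4,0.9,6,0],[0,0,0,0.4,0.9,9,0],[0,0,0,0.4,0.9,11,0],[0,0,0,0.4,0.9,12,0],[0,0,0,0.4,0.9,13,0],[0,0,0,0.4,0.9,13,0],[0,0,0,0.4,0.9,13,0],[0,0,0,0.4,0.9,13,0],[0,0,0,0.4,0.9,13,0]]]}}

```text
time: 11.78
eef_pos: [0.5517, -0.0722, 0.0434]
eef_rot: [[-0.906, 0.423, 0.0], [0.423, 0.906, 0.0], [-0.0, 0.0, -1.0]]
ft_force: [-0.6, -0.1, -1.4]
grip_width: 0.17
```

Run:
```python
from h import *
stp(); print(goto([551.8,-72.2,40.5],-205))
```

```text
t11.78 p [551.7  -72.23  43.4 ] jaw 154.96 tilt [0.02 0.  ] F [-0.64 -0.09 -1.44] M [ 0.023  0.009 -0.004] g 0.170 q6 -0.59
(array([ 0.01,  0.02, -0.04]), array([-0.1,  0.1,  2.9]))
```

Request:
{"name": "jog_arm", "arguments": {"rows": [[[0,0,0,0,0,0.5,0],[0,0,0,0,0,1,0],[0,0,0,0,0,1.5,0],[0,0,0,0,0,1.9,0],[0,0,0,0,0,2.2,0],[0,0,0,0,0,2.5,0],[0,0,0,0,0,2.8,0],[0,0,0,0,0,3,0],[0,0,0,0,0,3.2,0],[0,0,0,0,0,3.2,0]]]}}

```text
time: 12.62
eef_pos: [0.5517, -0.0722, 0.0404]
eef_rot: [[-0.906, 0.423, 0.0], [0.423, 0.906, -0.0], [-0.0, 0.0, -1.0]]
ft_force: [-1.8, 0.6, 2.4]
grip_width: 0.167
```

Run:
```python
from h import *
stp()
```

```text
t12.62 p [551.69 -72.24  40.37] jaw 154.97 tilt [ 0.02 -0.01] F [-1.82  0.58  2.39] M [0.094 0.366 0.021] g 0.167 q6 -0.59
```

Contact at TCP z = 40.4, about 4 N on the tip, as predicted. Now I'll sweep counter-clockwise, feeling for the flat.

Request:
{"name": "jog_arm", "arguments": {"rows": [[[0,0,-3,0,0,0,0],[0,0,-6,0,0,0,0],[0,0,-9,0,0,0,0],[0,0,-12,0,0,0,0],[0,0,-15,0,0,0,0],[0,0,-18,0,0,0,0],[0,0,-21,0,0,0,0],[0,0,-24,0,0,0,0],[0,0,-27,0,0,0,0],[0,0,-30,0,0,0,0]]]}}

```text
time: 13.45
eef_pos: [0.552, -0.0723, 0.0403]
eef_rot: [[-0.996, -0.089, 0.001], [-0.089, 0.996, -0.0], [-0.001, -0.0, -1.0]]
ft_force: [-0.1, -0.4, -0.4]
grip_width: 0.162
```

Run:
```python
from h import *
stp()
```

```text
t13.45 p [552.   -72.34  40.29] jaw -174.88 tilt [ 0.05 -0.01] F [-0.06 -0.35 -0.41] M [-0.132 -0.038 -0.001] g 0.162 q6 -0.06
```

Request:
{"name": "jog_arm", "arguments": {"rows": [[[0,0,-1,0,0,0.3,0],[0,0,-4,0,0,0.4,0],[0,0,-7,0,0,0.4,0],[0,0,-10,0,0,0.4,0],[0,0,-13,0,0,0.4,0],[0,0,-16,0,0,0.4,0],[0,0,-19,0,0,0.4,0],[0,0,-22,0,0,0.4,0],[0,0,-25,0,0,0.4,0],[0,0,-25,0,0,0.4,0]]]}}

```text
time: 14.28
eef_pos: [0.5516, -0.0722, 0.0394]
eef_rot: [[-0.866, -0.5, -0.0], [-0.5, 0.866, 0.0], [-0.0, 0.0, -1.0]]
ft_force: [0.4, -0.7, -1.1]
grip_width: 0.169
```

Run:
```python
from h import *
stp()
```

```text
t14.28 p [551.57 -72.17  39.45] jaw -149.98 tilt [-0.    0.01] F [ 0.38 -0.65 -1.1 ] M [ 0.005 -0.119 -0.027] g 0.169 q6 0.37
```

Request:
{"name": "jog_arm", "arguments": {"rows": [[[0,0,0,0,0,0.3,0],[0,0,0,0,0,0.6,0],[0,0,0,0,0,0.9,0],[0,0,0,0,0,1.2,0],[0,0,0,0,0,1.5,0],[0,0,0,0,0,1.5,0],[0,0,0,0,0,1.5,0],[0,0,0,0,0,1.5,0],[0,0,0,0,0,1.5,0],[0,0,0,0,0,1.5,0]]]}}

```text
time: 15.12
eef_pos: [0.5516, -0.0722, 0.0381]
eef_rot: [[-0.866, -0.499, 0.0], [-0.499, 0.866, -0.0], [-0.0, -0.0, -1.0]]
ft_force: [0.6, -0.2, -2.2]
grip_width: 0.168
```

Run:
```python
from h import *
stp()
sc=camera("scene")
c=sc[235:295,255:335][:,:,::-1]; c=np.clip(255*(c/255.)**0.5,0,255).astype(np.uint8)
cv2.imwrite("pics/m3s.png",cv2.resize(c,None,fx=10,fy=10,interpolation=cv2.INTER_CUBIC))
stp()
```

```text
t15.12 p [551.62 -72.23  38.15] jaw -150.04 tilt [ 0.01 -0.  ] F [ 0.57 -0.23 -2.16] M [ 0.005 -0.366 -0.012] g 0.168 q6 0.37
t15.17 p [551.62 -72.23  38.17] jaw -150.04 tilt [0.01 0.  ] F [ 0.2   0.18 -0.67] M [ 0.018 -0.348 -0.058] g 0.170 q6 0.37
```

View pics/m3s.png

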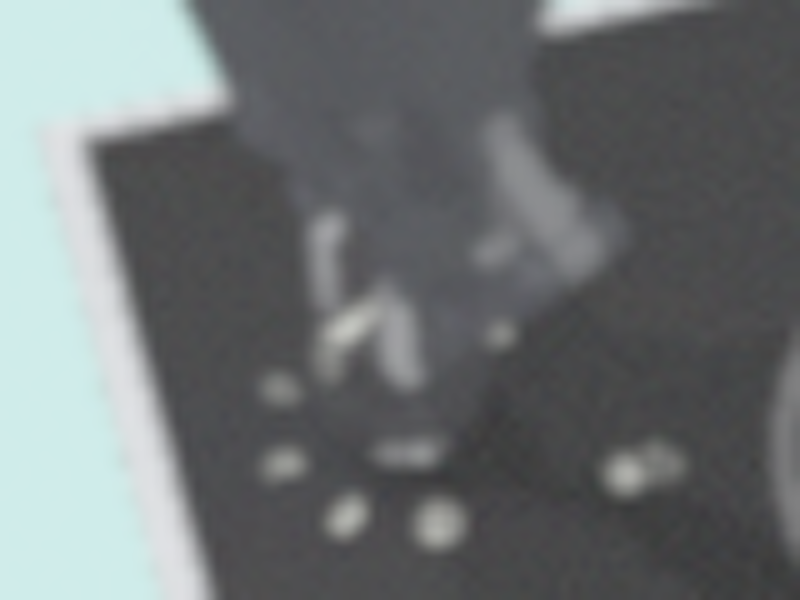

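Request:
{"name": "jog_arm", "arguments": {"rows": [[[0,0,0,0,0,0.5,0],[0,0,0,0,0,1,0],[0,0,0,0,0,1.5,0],[0,0,0,0,0,2,0],[0,0,0,0,0,2.5,0],[0,0,0,0,0,3,0],[0,0,0,0,0,3,0],[0,0,0,0,0,3,0],[0,0,0,0,0,3,0],[0,0,0,0,0,3,0]]]}}

```text
time: 16.0
eef_pos: [0.5517, -0.0722, 0.0351]
eef_rot: [[-0.866, -0.499, 0.0], [-0.499, 0.866, 0.0], [-0.0, -0.0, -1.0]]
ft_force: [2.1, -0.7, -1.3]
grip_width: 0.17
```

Run:
```python
from h import *
stp()
```

```text
t16.00 p [551.67 -72.21  35.14] jaw -150.04 tilt [0.01 0.  ] F [ 2.14 -0.7  -1.28] M [-0.034 -0.633 -0.023] g 0.170 q6 0.37
```

Request:
{"name": "jog_arm", "arguments": {"rows": [[[0,0,0,-0.2,-0.1,0.3,0],[0,0,0,-0.3,-0.2,0.6,0],[0,0,0,-0.3,-0.2,0.9,0],[0,0,0,-0.3,-0.2,1.2,0],[0,0,0,-0.3,-0.2,1.5,0],[0,0,0,-0.3,-0.2,1.8,0],[0,0,0,-0.3,-0.2,2.1,0],[0,0,0,-0.3,-0.2,2.1,0],[0,0,0,-0.3,-0.2,2.1,0],[0,0,0,-0.3,-0.2,2.1,0]]]}}

```text
time: 16.83
eef_pos: [0.5521, -0.0723, 0.0332]
eef_rot: [[-0.866, -0.499, 0.0], [-0.499, 0.866, -0.0], [-0.0, -0.0, -1.0]]
ft_force: [0.1, -2.2, 2.6]
grip_width: 0.166
```

Run:
```python
from h import *
stp()
```

```text
t16.83 p [552.1  -72.31  33.23] jaw -150.03 tilt [ 0.02 -0.01] F [ 0.13 -2.22  2.64] M [-0.262 -0.063 -0.036] g 0.166 q6 0.37
```

Request:
{"name": "jog_arm", "arguments": {"rows": [[[0,0,0,0,0,0.3,0],[0,0,0,0,0,0.6,0],[0,0,0,0,0,0.9,0],[0,0,0,0,0,1.2,0],[0,0,0,0,0,1.5,0],[0,0,0,0,0,1.8,0],[0,0,0,0,0,2.1,0],[0,0,0,0,0,2.4,0],[0,0,0,0,0,2.4,0],[0,0,0,0,0,2.4,0]]]}}

```text
time: 17.67
eef_pos: [0.5524, -0.0722, 0.0309]
eef_rot: [[-0.866, -0.499, 0.001], [-0.499, 0.866, -0.0], [-0.001, -0.0, -1.0]]
ft_force: [0.4, -0.6, 4.3]
grip_width: 0.17
```

Run:
```python
from h import *
stp()
```

```text
t17.67 p [552.35 -72.23  30.9 ] jaw -150.03 tilt [ 0.05 -0.  ] F [ 0.42 -0.55  4.33] M [-0.134 -0.279 -0.006] g 0.170 q6 0.37
```

Request:
{"name": "jog_arm", "arguments": {"rows": [[[0,0,0,0,0,0.3,0],[0,0,0,0,0,0.6,0],[0,0,0,0,0,0.9,0],[0,0,0,0,0,1.2,0],[0,0,0,0,0,1.5,0],[0,0,0,0,0,1.8,0],[0,0,0,0,0,2.1,0],[0,0,0,0,0,2.4,0],[0,0,0,0,0,2.4,0],[0,0,0,0,0,2.4,0]]]}}

```text
time: 18.5
eef_pos: [0.5518, -0.0724, 0.028]
eef_rot: [[-0.866, -0.499, -0.0], [-0.499, 0.866, -0.0], [0.0, 0.0, -1.0]]
ft_force: [2.4, -3.2, -0.5]
grip_width: 0.17
```

Run:
```python
from h import *
stp()
sc=camera("scene")
c=sc[235:295,255:335][:,:,::-1]; c=np.clip(255*(c/255.)**0.5,0,255).astype(np.uint8)
cv2.imwrite("pics/m4s.png",cv2.resize(c,None,fx=10,fy=10,interpolation=cv2.INTER_CUBIC))
```

```text
t18.50 p [551.8  -72.39  28.03] jaw -150.04 tilt [-0.03 -0.01] F [ 2.45 -3.18 -0.54] M [-1.064 -0.716 -0.008] g 0.170 q6 0.37
```

View pics/m4s.png

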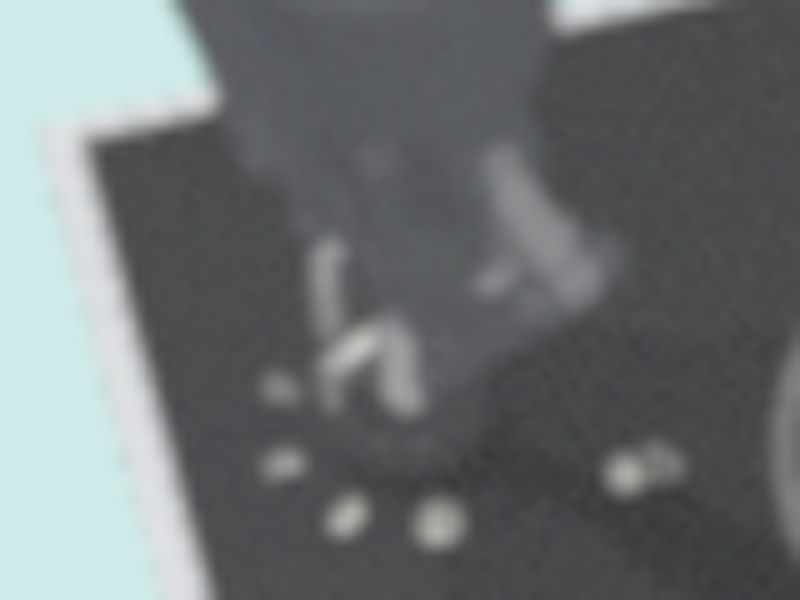

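Request:
{"name": "jog_arm", "arguments": {"rows": [[[0,0,0,0,0,0.4,0],[0,0,0,0,0,0.8,0],[0,0,0,0,0,1.2,0],[0,0,0,0,0,1.6,0],[0,0,0,0,0,2,0],[0,0,0,0,0,2.3,0],[0,0,0,0,0,2.6,0],[0,0,0,0,0,2.6,0],[0,0,0,0,0,2.6,0],[0,0,0,0,0,2.6,0]]]}}

```text
time: 19.38
eef_pos: [0.5518, -0.0722, 0.0255]
eef_rot: [[-0.866, -0.499, -0.0], [-0.499, 0.866, 0.0], [0.0, 0.0, -1.0]]
ft_force: [2.7, -2.1, -2.8]
grip_width: 0.17
```

Run:
```python
from h import *
stp()
```

```text
t19.38 p [551.77 -72.2   25.54] jaw -150.04 tilt [-0.02  0.  ] F [ 2.71 -2.15 -2.81] M [-0.925 -0.724 -0.003] g 0.170 q6 0.37
```

Request:
{"name": "jog_arm", "arguments": {"rows": [[[0,0,0,0,0,0.2,0],[0,0,0,0,0,0.4,0],[0,0,0,0,0,0.6,0],[0,0,0,0,0,0.8,0],[0,0,0,0,0,0.9,0],[0,0,0,0,0,0.9,0],[0,0,0,0,0,0.9,0],[0,0,0,0,0,0.9,0],[0,0,0,0,0,0.9,0],[0,0,0,0,0,0.9,0]]]}}

```text
time: 20.22
eef_pos: [0.552, -0.0722, 0.0248]
eef_rot: [[-0.866, -0.499, 0.0], [-0.499, 0.866, 0.0], [-0.0, -0.0, -1.0]]
ft_force: [1.3, -1.8, -0.2]
grip_width: 0.166
```

Run:
```python
from h import *
stp()
```

```text
t20.22 p [552.   -72.22  24.77] jaw -150.04 tilt [0.01 0.  ] F [ 1.31 -1.77 -0.21] M [-0.74  -0.42  -0.004] g 0.166 q6 0.37
```

Force is starting to rise near the predicted home height. One more small step to confirm it bottoms out.

Request:
{"name": "jog_arm", "arguments": {"rows": [[[0,0,0,0,0,0.1,0],[0,0,0,0,0,0.2,0],[0,0,0,0,0,0.3,0],[0,0,0,0,0,0.4,0],[0,0,0,0,0,0.4,0],[0,0,0,0,0,0.4,0],[0,0,0,0,0,0.4,0],[0,0,0,0,0,0.4,0],[0,0,0,0,0,0.4,0],[0,0,0,0,0,0.4,0]]]}}

```text
time: 21.05
eef_pos: [0.552, -0.0722, 0.0244]
eef_rot: [[-0.866, -0.499, 0.0], [-0.499, 0.866, -0.0], [-0.0, -0.0, -1.0]]
ft_force: [0.5, -0.6, 2.3]
grip_width: 0.166
```

Run:
```python
from h import *
stp()
```

```text
t21.05 p [552.02 -72.24  24.45] jaw -150.04 tilt [ 0.01 -0.  ] F [ 0.53 -0.63  2.29] M [-0.558 -0.251 -0.012] g 0.166 q6 0.37
```

Request:
{"name": "jog_arm", "arguments": {"rows": [[[0,0,0,0,0,0.1,0],[0,0,0,0,0,0.2,0],[0,0,0,0,0,0.3,0],[0,0,0,0,0,0.4,0],[0,0,0,0,0,0.4,0],[0,0,0,0,0,0.4,0],[0,0,0,0,0,0.4,0],[0,0,0,0,0,0.4,0],[0,0,0,0,0,0.4,0],[0,0,0,0,0,0.4,0]]]}}

```text
time: 21.88
eef_pos: [0.5521, -0.0723, 0.0244]
eef_rot: [[-0.866, -0.5, 0.001], [-0.5, 0.866, -0.0], [-0.0, -0.0, -1.0]]
ft_force: [-0.6, -0.7, 5.8]
grip_width: 0.166
```

Run:
```python
from h import *
stp()
```

```text
t21.88 p [552.08 -72.26  24.4 ] jaw -150.03 tilt [ 0.03 -0.  ] F [-0.6  -0.71  5.79] M [-0.433  0.236 -0.026] g 0.166 q6 0.37
```

Home: z stays at 24.4 while the force rises to about 7 N. I'll unload and turn towards off (64° counter-clockwise in total).

Request:
{"name": "jog_arm", "arguments": {"rows": [[[0,0,-2,0,0,-0.4,0],[0,0,-6,0,0,-0.5,0],[0,0,-11,0,0,-0.5,0],[0,0,-16,0,0,-0.5,0],[0,0,-21,0,0,-0.5,0],[0,0,-26,0,0,-0.5,0],[0,0,-31,0,0,-0.5,0],[0,0,-36,0,0,-0.5,0],[0,0,-41,0,0,-0.5,0],[0,0,-45,0,0,-0.5,0]]]}}

```text
time: 22.72
eef_pos: [0.5518, -0.0721, 0.0245]
eef_rot: [[-0.255, -0.967, -0.0], [-0.967, 0.255, 0.0], [-0.0, 0.0, -1.0]]
ft_force: [0.0, -0.6, 3.4]
grip_width: 0.169
```

Run:
```python
from h import *
stp()
```

```text
t22.72 p [551.75 -72.14  24.45] jaw -104.79 tilt [-0.02  0.01] F [ 0.02 -0.57  3.41] M [-0.312  0.118 -0.017] g 0.169 q6 1.16
```

Request:
{"name": "jog_arm", "arguments": {"rows": [[[0,0,-3,0,0,-0.2,0],[0,0,-6,0,0,-0.3,0],[0,0,-9,0,0,-0.3,0],[0,0,-12,0,0,-0.3,0],[0,0,-15,0,0,-0.3,0],[0,0,-17,0,0,-0.3,0],[0,0,-19,0,0,-0.3,0],[0,0,-19,0,0,-0.3,0],[0,0,-19,0,0,-0.3,0],[0,0,-19,0,0,-0.3,0]]]}}

```text
time: 23.55
eef_pos: [0.5517, -0.0722, 0.0245]
eef_rot: [[0.068, -0.998, -0.001], [-0.998, -0.068, 0.0], [-0.0, 0.001, -1.0]]
ft_force: [0.5, -1.2, 1.0]
grip_width: 0.167
```

Run:
```python
from h import *
stp()
sc=camera("scene")
c=sc[245:305,255:335][:,:,::-1]; c=np.clip(255*(c/255.)**0.5,0,255).astype(np.uint8)
cv2.imwrite("pics/m5s.png",cv2.resize(c,None,fx=10,fy=10,interpolation=cv2.INTER_CUBIC))
```

```text
t23.55 p [551.69 -72.18  24.48] jaw -86.10 tilt [-0.03  0.01] F [ 0.54 -1.21  1.  ] M [-0.383 -0.039  0.039] g 0.167 q6 1.49
```

View pics/m5s.png

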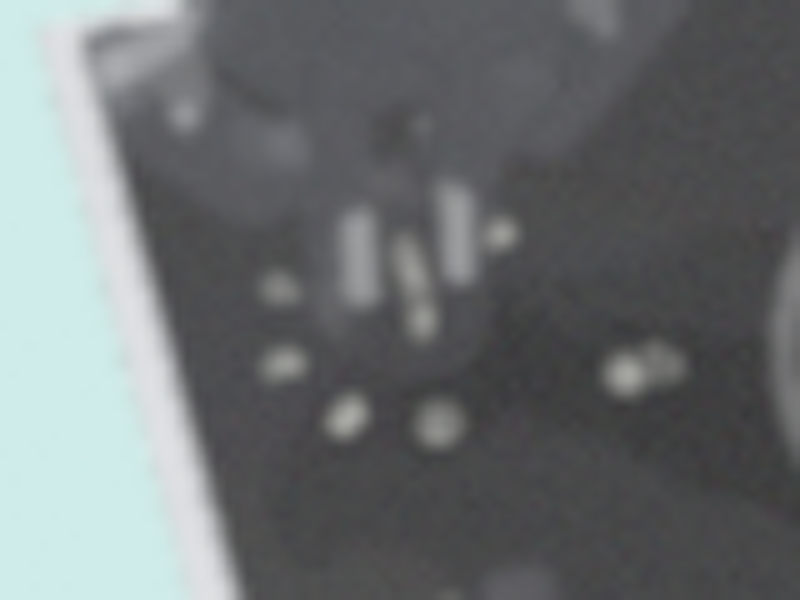

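Request:
{"name": "jog_arm", "arguments": {"rows": [[[0,0,0,0,0,0,0.18],[0,0,0,0,0,0,0.2],[0,0,0,0,0,0,0.25],[0,0,0,0,0,0,0.3],[0,0,0,0,0,0,0.35],[0,0,0,0,0,0,0.37],[0,0,0,0,0,-5,0.37],[0,0,0,0,0,-20,0.37],[0,0,0,0,0,-40,0.37],[0,0,0,0,0,-60,0.37]]]}}

```text
time: 24.43
eef_pos: [0.5516, -0.0723, 0.0855]
eef_rot: [[0.069, -0.998, -0.001], [-0.998, -0.069, -0.0], [0.0, 0.001, -1.0]]
ft_force: [0.7, -0.0, 0.2]
grip_width: 0.369
```

Run:
```python
from h import *
stp()
print(goto([400,-150,150],-86.1))
sc=camera("scene"); cv2.imwrite("pics/raw_s6.png",sc[:,:,::-1])
c=sc[245:305,265:345][:,:,::-1]; c=np.clip(255*(c/255.)**0.5,0,255).astype(np.uint8)
cv2.imwrite("pics/m6s.png",cv2.resize(c,None,fx=10,fy=10,interpolation=cv2.INTER_CUBIC))
```

```text
t24.43 p [551.56 -72.33  85.49] jaw -86.04 tilt [-0.06 -0.01] F [ 0.68 -0.03  0.16] M [ 0.034 -0.034  0.015] g 0.369 q6 1.49
(array([ 0.06, -0.01,  0.06]), array([ 67. , 156.6, -64.3]))
```

View pics/m6s.png

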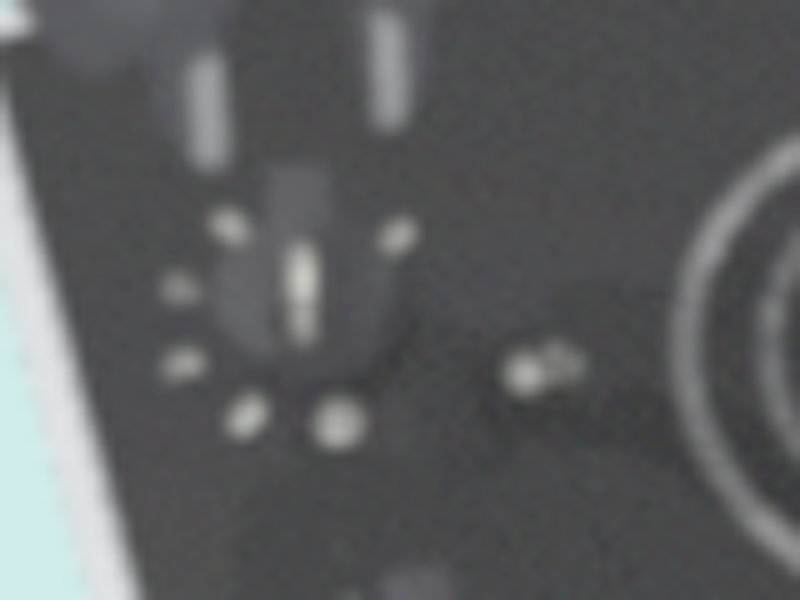

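Run:
```python
from h import *
def hd(n,a,b,org,k,z=.044):
    A=ray(n,cp(n,a,org,k),z)*1000;B=ray(n,cp(n,b,org,k),z)*1000
    return A[:2].round(1),B[:2].round(1),np.degrees(np.arctan2(B[1]-A[1],B[0]-A[0]))
print("knob1",hd("scene",(303,243),(301,308),(265,245),10))
# endpoint vs axis
B=ray("scene",cp("scene",(301,308),(265,245),10),.044)*1000
print(np.degrees(np.arctan2(B[1]+72.2,B[0]-551.7)),np.hypot(B[1]+72.2,B[0]-551.7))
# pointer line weighted centroid & PCA in both knobs
sc=cv2.imread("pics/raw_s6.png")[:,:,::-1]
for (x0,y0,w,h) in ((290,267,10,14),(304,310,12,18)):
    g=sc[y0:y0+h,x0:x0+w].mean(2); print(np.round(g).astype(int))
```

```text
knob1 (array([555.8, -71.8]), array([572.8, -75.4]), np.float64(-11.805487068421183))
-8.620862437263217 21.36306028644692
[[ 39  36  40  42  40  38  36  32  29  28]
 [ 45  38  40  42  45  42  33  30  29  28]
 [ 41  38  41  49  64  68  46  29  27  28]
 [ 38  38  42  60  92 103  65  32  27  26]
 [ 40  38  41  65 110 131  83  35  27  26]
 [ 39  38  39  69 124 151  96  36  28  25]
 [ 40  39  40  68 122 149  94  36  28  27]
 [ 41  38  39  61 108 131  83  34  27  28]
 [ 41  38  35  49  83  99  65  32  27  26]
 [ 40  37  31  44  80  97  62  29  26  26]
 [ 40  37  30  41  73  89  59  29  25  26]
 [ 39  37  33  36  57  71  51  30  25  26]
 [ 37  39  33  32  40  46  35  26  25  25]
 [ 31  32  30  26  28  29  27  25  25  25]]
[[ 35  41  46  55  63  60  44  33  27  25  26  27]
 [ 36  39  51  73  98  95  60  36  27  27  27  28]
 [ 36  38  53  89 129 135  85  40  31  27  27  29]
 [ 37  37  49  87 143 166 107  45  34  28  28  28]
 [ 37  36  45  77 134 164 115  56  34  28  26  27]
 [ 38  36  43  66 110 141 118  68  36  28  27  28]
 [ 39  36  41  54  87 116 109  67  35  29  26  27]
 [ 40  35  36  42  60  87  94  61  32  27  27  28]
 [ 42  36  30  32  48  79  93  59  30  26  27  26]
 [ 43  37  31  29  45  77  91  58  28  28  26  26]
 [ 43  40  34  29  40  67  80  52  28  26  27  24]
 [ 40  40  36  31  31  42  48  34  25  25  25  22]
 [ 35  36  32  28  24  26  27  26  24  24  22  19]
 [ 27  27  26  26  25  24  24  24  22  21  19  18]
 [ 22  22  23  23  22  23  22  20  19  19  18  16]
 [ 23  22  22  20  18  19  17  18  17  18  16  16]
 [ 29  25  22  22  20  22  26  33  34  30  22  19]
 [ 41  27  26  23  22  29  52  72  71  62  38  21]]
```

```bash
cat >> h.py <<'E'
def pline(sc,x0,y0,w,h,z=.044,th=25):
    g=sc[y0:y0+h,x0:x0+w].astype(float).mean(2); g=np.clip(g-np.percentile(g,30)-10,0,None)
    rows=[(y0+i,(g[i]*np.arange(x0,x0+w)).sum()/g[i].sum(),g[i].max()) for i in range(h) if g[i].max()>th]
    return rows
E
python3 - <<'E'
from h import *
sc=cv2.imread("pics/raw_s6.png")[:,:,::-1]
for nm,b in (("k1",(292,268,7,12)),("k2",(306,311,7,11))):
    r=pline(sc,*b); print([(a,round(x,2),int(m)) for a,x,m in r])
    r=np.array(r)[1:6 if nm=="k1" else 6]
    k=np.polyfit(r[:,0],r[:,1],1); v0,v1=r[0,0],r[-1,0]
    A,B=[ray("scene",(np.polyval(k,v),v),.044)*1000 for v in(v0,v1)]
    print(nm,A[:2],B[:2],np.degrees(np.arctan2(B[1]-A[1],B[0]-A[0])))
E
```

```text
[(270, np.float64(294.59), 59), (271, np.float64(294.68), 88), (272, np.float64(294.7), 108), (273, np.float64(294.7), 105), (274, np.float64(294.72), 87), (275, np.float64(294.76), 55), (276, np.float64(294.83), 53), (277, np.float64(294.85), 45), (278, np.float64(294.86), 27)]
k1 [561.4066908  -73.26936236] [571.95441582 -75.01725138] -9.409117251021868
[(311, np.float64(308.31), 48), (312, np.float64(308.45), 85), (313, np.float64(308.63), 116), (314, np.float64(308.79), 115), (315, np.float64(309.05), 92), (316, np.float64(309.25), 67), (317, np.float64(309.54), 44), (318, np.float64(309.76), 43), (319, np.float64(309.76), 42), (320, np.float64(309.71), 31)]
k2 [669.06394279 -63.3676931 ] [678.61769147 -63.56257346] -1.1685751733739502
```

The knob settled about 13° short of off after release because of the play: its pointer line is at scene u≈294.7, heading ≈ −8.5° against off at +4.4°. I'll regrip it and turn that much further.

Run:
```python
from h import *
stp();print(goto([551.7,-72.2,25],-98.5))
```

```text
t24.48 p [554.45 -72.62  90.36] jaw -85.98 tilt [ 0.4  -0.06] F [ 1.22 -0.3   4.48] M [-0.055 -0.323 -0.006] g 0.372 q6 1.49
(array([-0.4 , -0.04, 12.52]), array([-0.7,  3.2, 65.3]))
```

Request:
{"name": "jog_arm", "arguments": {"rows": [[[0,0,4,0,0,0,0.37],[0,0,8,0,0,10,0.37],[0,0,12.5,0,0,25,0.37],[0,0,12.5,0,0,40,0.37],[0,0,12.5,0,0,50,0.37],[0,0,12.5,0,0,56,0.37],[0,0,12.5,0,0,58,0.37],[0,0,12.5,0,0,59,0.37],[0,0,12.5,0,0,59,0.37],[0,0,12.5,0,0,59,0.37]]]}}

```text
time: 25.32
eef_pos: [0.5525, -0.0723, 0.0265]
eef_rot: [[-0.148, -0.989, 0.001], [-0.989, 0.148, -0.0], [-0.0, -0.001, -1.0]]
ft_force: [-0.1, 0.5, 0.2]
grip_width: 0.364
```

Run:
```python
from h import *
stp();print(goto([551.7,-72.2,25],-98.5))
```

```text
t25.32 p [552.51 -72.26  26.47] jaw -98.53 tilt [ 0.07 -0.  ] F [-0.07  0.48  0.15] M [-0.005 -0.009  0.028] g 0.364 q6 1.27
(array([-0.07,  0.01, -0.03]), array([0.1, 0.8, 1.5]))
```

Request:
{"name": "jog_arm", "arguments": {"rows": [[[0,0,0,0,0.4,0.4,0.33],[0,0,0,0,0.4,0.4,0.29],[0,0,0,0,0.4,0.4,0.26],[0,0,0,0,0.4,0.4,0.23],[0,0,0,0,0.4,0.4,0.21],[0,0,0,0,0.4,0.4,0.19],[0,0,0,0,0.4,0.4,0.17],[0,0,0,0,0.4,0.4,0.1],[0,0,0,0,0.4,0.4,0],[0,0,0,0,0.4,0.4,0]]]}}

```text
time: 26.15
eef_pos: [0.5516, -0.0721, 0.0256]
eef_rot: [[-0.148, -0.989, 0.0], [-0.989, 0.148, 0.0], [-0.0, -0.0, -1.0]]
ft_force: [-1.3, 0.4, 4.1]
grip_width: 0.166
```

Run:
```python
from h import *
stp()
```

```text
t26.15 p [551.64 -72.14  25.6 ] jaw -98.53 tilt [0.02 0.  ] F [-1.33  0.37  4.08] M [0.398 0.447 0.012] g 0.166 q6 1.27
```

Request:
{"name": "jog_arm", "arguments": {"rows": [[[0,0,-3,0,0,0,0],[0,0,-6,0,0,0,0],[0,0,-9,0,0,0,0],[0,0,-12,0,0,0,0],[0,0,-15,0,0,0,0],[0,0,-18,0,0,0,0],[0,0,-21,0,0,0,0],[0,0,-24,0,0,0,0],[0,0,-26,0,0,0,0],[0,0,-26,0,0,0,0]]]}}

```text
time: 26.98
eef_pos: [0.5511, -0.0724, 0.0256]
eef_rot: [[0.301, -0.954, -0.001], [-0.954, -0.301, -0.0], [0.0, 0.001, -1.0]]
ft_force: [-3.3, -0.4, 5.2]
grip_width: 0.169
```

Run:
```python
from h import *
stp()
```

```text
t26.98 p [551.14 -72.43  25.57] jaw -72.47 tilt [-0.04 -0.02] F [-3.25 -0.37  5.17] M [ 0.025  1.08  -0.002] g 0.169 q6 1.73
```

Request:
{"name": "jog_arm", "arguments": {"rows": [[[0,0,0,0,0,0,0.18],[0,0,0,0,0,0,0.2],[0,0,0,0,0,0,0.25],[0,0,0,0,0,0,0.3],[0,0,0,0,0,0,0.35],[0,0,0,0,0,0,0.37],[0,0,0,0,0,-10,0.37],[0,0,0,0,0,-30,0.37],[0,0,0,0,0,-50,0.37],[0,0,0,0,0,-60,0.37]]]}}

```text
time: 27.82
eef_pos: [0.553, -0.0724, 0.0885]
eef_rot: [[0.3, -0.954, 0.004], [-0.954, -0.3, -0.0], [0.002, -0.004, -1.0]]
ft_force: [0.1, -0.0, 1.1]
grip_width: 0.365
```

Run:
```python
from h import *
stp()
sc=camera("scene"); cv2.imwrite("pics/raw_s7.png",sc[:,:,::-1])
c=sc[245:305,265:345][:,:,::-1]; c=np.clip(255*(c/255.)**0.5,0,255).astype(np.uint8)
cv2.imwrite("pics/m7s.png",cv2.resize(c,None,fx=10,fy=10,interpolation=cv2.INTER_CUBIC))
for nm,b in (("k1",(292,268,7,12)),("k2",(306,311,7,11))):
    r=pline(sc,*b); print([(a,round(x,2),int(m)) for a,x,m in r])
    r=np.array(r)[1:6 if nm=="k1" else 6]
    k=np.polyfit(r[:,0],r[:,1],1); v0,v1=r[0,0],r[-1,0]
    A,B=[ray("scene",(np.polyval(k,v),v),.044)*1000 for v in(v0,v1)]
    print(nm,A[:2],B[:2],np.degrees(np.arctan2(B[1]-A[1],B[0]-A[0])))
```

```text
t27.82 p [553.03 -72.35  88.55] jaw -72.52 tilt [ 0.24 -0.02] F [ 0.12 -0.01  1.05] M [-0.026 -0.093 -0.022] g 0.365 q6 1.72
[(269, np.float64(295.41), 43), (270, np.float64(295.49), 83), (271, np.float64(295.68), 100), (272, np.float64(295.96), 76), (273, np.float64(296.32), 60), (274, np.float64(296.61), 53), (275, np.float64(296.94), 25)]
k1 [559.10880991 -71.11447766] [570.18919039 -70.50447794] 3.1510799563847653
[(311, np.float64(308.29), 48), (312, np.float64(308.45), 86), (313, np.float64(308.63), 117), (314, np.float64(308.79), 115), (315, np.float64(309.04), 92), (316, np.float64(309.24), 67), (317, np.float64(309.53), 45), (318, np.float64(309.76), 43), (319, np.float64(309.76), 42), (320, np.float64(309.7), 30)]
k2 [669.06486666 -63.36334104] [678.61454516 -63.57738313] -1.2839861564499178
```

View pics/m7s.png

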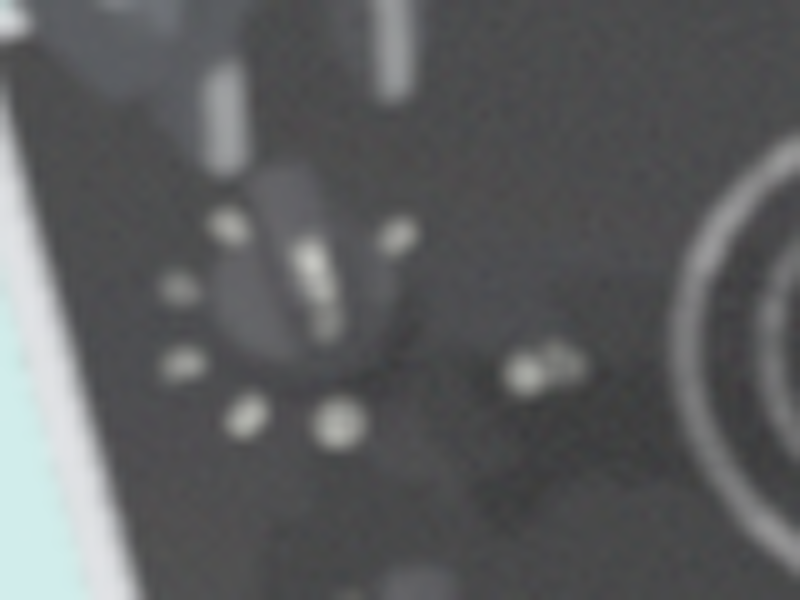

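The pointer now lines up with the off ring, with heading +3 to +5° against 4.4°. I'll retreat to clear both views and check.

Run:
```python
from h import *
stp();print(goto([420,-330,180],-72.5))
```

```text
t27.87 p [553.87 -72.3   89.74] jaw -72.50 tilt [ 0.38 -0.02] F [ 1.51 -0.09  2.09] M [-0.067 -0.135 -0.012] g 0.366 q6 1.72
(array([-0.36, -0.13, -0.  ]), array([205.7, 204.6, -91.1]))
```

Request:
{"name": "jog_arm", "arguments": {"rows": [[[0,0,0,0,0,-20,0.37],[0,0,0,5,5,-45,0.37],[0,0,0,25,25,-65,0.37],[0,0,0,50,50,-80,0.37],[0,0,0,75,75,-90,0.37],[0,0,0,105,105,-90,0.37],[0,0,0,135,135,-90,0.37],[0,0,0,160,160,-90,0.37],[0,0,0,190,190,-90,0.37],[0,0,0,205,204,-90,0.37]]]}}

```text
time: 28.7
eef_pos: [0.4161, -0.3316, 0.1753]
eef_rot: [[0.298, -0.955, -0.001], [-0.955, -0.298, -0.0], [0.0, 0.001, -1.0]]
ft_force: [0.5, 0.5, 0.3]
grip_width: 0.372
```

Run:
```python
from h import *
stp()
sc=camera("scene"); tp=camera("top"); cv2.imwrite("pics/raw_s8.png",sc[:,:,::-1]); cv2.imwrite("pics/raw_t8.png",tp[:,:,::-1])
for nm,b in (("k1",(292,268,7,12)),("k2",(306,311,7,11))):
    r=pline(sc,*b)
    r=np.array(r)[1:6 if nm=="k1" else 6]
    k=np.polyfit(r[:,0],r[:,1],1); v0,v1=r[0,0],r[-1,0]
    A,B=[ray("scene",(np.polyval(k,v),v),.044)*1000 for v in(v0,v1)]
    print(nm,A[:2],B[:2],np.degrees(np.arctan2(B[1]-A[1],B[0]-A[0])))
def z(im,x,y): 
    c=im[y:y+60,x:x+40][:,:,::-1]; c=np.clip(255*(c/255.)**0.5,0,255).astype(np.uint8); return cv2.resize(c,None,fx=10,fy=10,interpolation=cv2.INTER_CUBIC)
cv2.imwrite("pics/m8.png",np.hstack([z(sc,280,255),z(tp,315,185)]))
```

```text
t28.70 p [ 416.13 -331.62  175.26] jaw -72.66 tilt [-0.03 -0.01] F [0.54 0.52 0.35] M [-0.016 -0.054 -0.017] g 0.372 q6 2.25
k1 [561.98688703 -70.51248254] [572.94356233 -70.32141093] 0.9990701633346684
k2 [669.07061178 -63.33627758] [678.62625109 -63.52228333] -1.1151528803080493
```

View pics/m8.png

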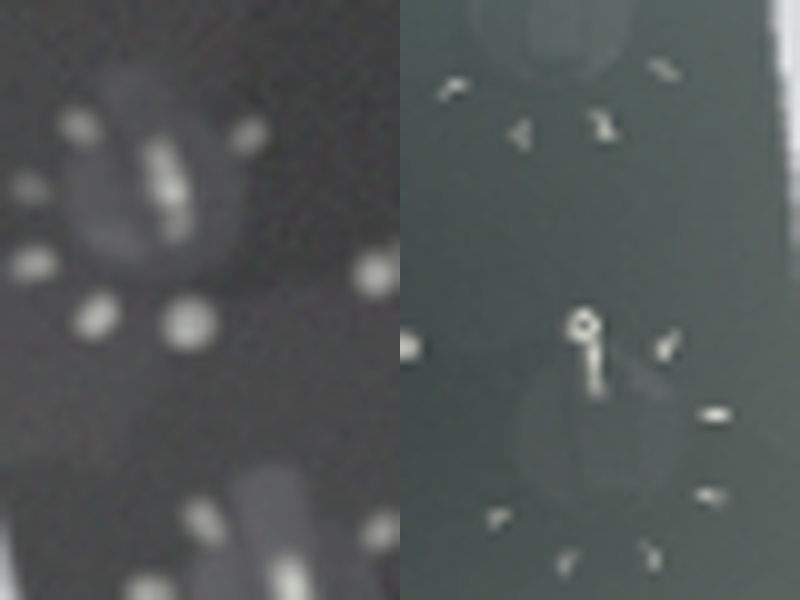

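View pics/raw_t8.png

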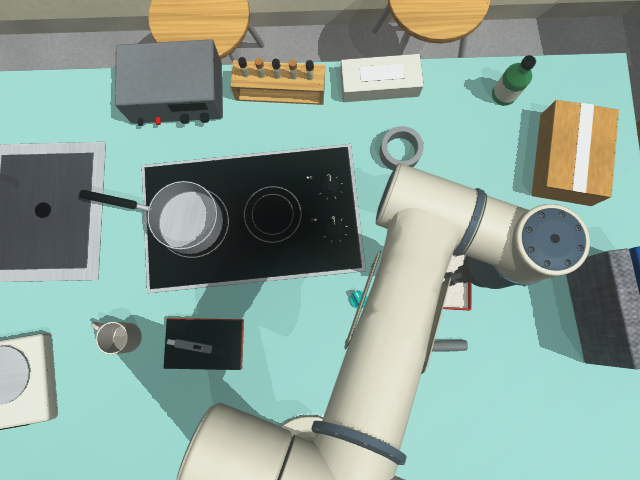

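Run:
```python
from h import *
tp=cv2.imread("pics/raw_t8.png")[:,:,::-1]; t0=cv2.imread("pics/top0.png")[:,:,::-1]
print(tp[215:228,328:342].max(2))
def ln(im,x0,y0,w,h,z=.044):
    g=im[y0:y0+h,x0:x0+w].astype(float).max(2); g=np.clip(g-95,0,None)
    r=np.array([(y0+i,(g[i]*np.arange(x0,x0+w)).sum()/g[i].sum(),g[i].max()) for i in range(h) if g[i].max()>15])
    k=np.polyfit(r[:,0],r[:,1],1,w=r[:,2]); print(r.round(2).tolist())
    A,B=[ray("top",(np.polyval(k,v),v),z)*1000 for v in(r[-1,0],r[0,0])]
    print(A[:2],B[:2],"line head",np.degrees(np.arctan2(B[1]-A[1],B[0]-A[0])))
    C=ray("top",(r[:,1].mean(),r[:,0].mean()),z)*1000
    for ax in ((551.0,-72.5),(551.7,-72.2)): print("from axis",np.degrees(np.arctan2(B[1]-ax[1],B[0]-ax[0])),np.hypot(B[1]-ax[1],B[0]-ax[0]),np.degrees(np.arctan2(C[1]-ax[1],C[0]-ax[0])))
ln(tp,331,219,6,6)
```

```text
[[ 27  27  28  29  30  36  30  30  31  32  31  32  33  33]
 [ 27  27  28  33  84 161  64  30  30  31  33  31  33  33]
 [ 27  28  29  45 107  65 161  30  30  31  32  32  32  33]
 [ 27  28  28  45 123 165 106  31  31  32  31  32  33  42]
 [ 25  26  27  29  38  73 115  37  36  31  32  31  51 121]
 [ 27  26  28  30  31  64 165  37  37  34  32  32  50 118]
 [ 26  27  28  29  31  54 134  31  32  35  38  35  32  33]
 [ 28  30  30  29  31  46 102  32  31  31  38  40  37  33]
 [ 29  30  30  29  31  45 103  49  32  32  38  40  40  38]
 [ 30  30  30  29  30  37  62  48  32  31  33  35  41  40]
 [ 31  30  30  28  30  32  32  32  32  32  32  34  36  35]
 [ 30  30  31  29  30  31  32  32  32  32  32  34  35  35]
 [ 30  31  30  29  30  31  31  32  32  32  32  35  34  35]]
[[219.0, 334.0, 20.0], [220.0, 334.0, 70.0], [221.0, 334.0, 39.0]]
[564.36336307 -70.97604703] [569.29522894 -71.11128535] line head -1.5707328956303834
from axis 4.340760104096065 18.34785901710335 5.256923127599462
from axis 3.5406944461189087 17.628879181605505 4.370962984381803
```

Run:
```python
from h import *
tp=cv2.imread("pics/raw_t8.png")[:,:,::-1]
g=np.clip(tp[219:225,332:336].astype(float).max(2)-33,0,None)
c=[(g[i]*np.arange(332,336)).sum()/g[i].sum() for i in range(6)]; v=np.arange(219,225)
k=np.polyfit(v,c,1,w=g.max(1)); A,B=[ray("top",(np.polyval(k,q),q),.044)*1000 for q in (224,219)]
print("line",np.degrees(np.arctan2(B[1]-A[1],B[0]-A[0])),A[:2],B[:2])
for ax in ((551.0,-72.5),(551.7,-72.2)): print(np.degrees(np.arctan2((A+B)[1]/2-ax[1],(A+B)[0]/2-ax[0])),np.degrees(np.arctan2(B[1]-ax[1],B[0]-ax[0])))
```

```text
line 2.71781425618424 [556.97346642 -70.99212665] [569.31156664 -70.4064319 ]
8.435415601028549 6.522327060759062
7.471868401925441 5.814974253891228
```

View pics/raw_s8.png

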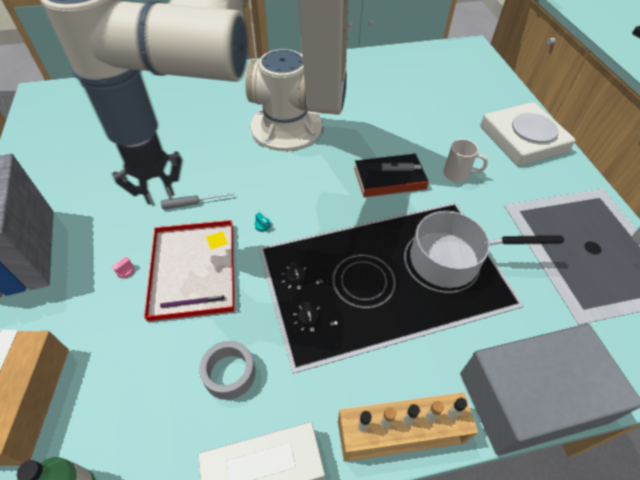

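The scene view is clear: the knob is on its shaft and points at the off ring. The lid, pen, driver and pan look unmoved, and the arm is well away. Handing in.

Run:
```python
from station import sign_off
print(sign_off())
```

```text
the job is handed in; nothing more can be done
None
```

The knob is back on the bare shaft (the control nearer the robot), pressed home and turned to off. I let go, moved the arm clear and handed the job in at about 29 s.

- **Grasp:** the first try closed above the bar, because the fingertips sat about 20 mm farther back than the 22 mm overhang figure suggests. I went lower by force and camera, and the second grasp held.
- **Fitting:** I slid the knob on the tip at about 4 N while turning it counter-clockwise, and it dropped on. It passed the spring nose at about 6 N, the highest end-of-step reading there. It then bottomed out: the height stayed at 24.4 mm while the force rose to about 7 N. I only had force readings at the end of each step, so brief peaks in between were not measured.
- **Turning to off:** after the first turn it sprang back to about 13° short of off. I regripped it, turned further and released again.

**Last checks:**
- The settled pointer reads between +1° and +8.4°, depending on view and method; most readings are 3–6.5°. Off is at about 4.4°, so the angle is good to only a few degrees. In the top view the pointer line runs into the off ring.
- The other knob's pointer line did not move between pictures, and nothing else appears to have moved.

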